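# Ready the cordless warming hob for service

### The job

Get the cordless warming hob ready for service: open the cover of its battery bay, plug every battery pack that stands on the counter fully home into a socket of the bay (any pack in any socket), and shut the cover down flat again. Then, with the packs in and the cover shut, turn the hob's dial clockwise as far as it goes; also slide the casserole along the glass, without lifting or tipping it, so that it stands centred on the heating position, the triple ring next to the battery bay. Leave the jar, the mug and the sugar bowl alone.

Things in the scene. Friction and masses are not known exactly. Their poses are not given: they have to be found in the camera images.
- hob: cordless warming hob, fixed, 280 (own x, depth) x 560 (y) x 70 mm tall, turned a little; origin: centre of its underside, own x away from the robot, y to its left, z up. On the right a black glass top with two printed positions; the left 180 mm is the battery bay: a grey deck with four sockets, level with the glass, under a white hinged cover
- pack0: battery pack, 220 g: black plug block 48 (own x) x 38 (y) x 26 mm tall, its lowest 4 mm tapering in by 2 mm; above it a grey collar 56 x 46 x 5 mm and an upright grip rib 48 (x) x 20 (y) x 24 mm; 55 mm tall in all. Stands upright on the counter. Origin: centre of the underside. Plugs in either way round. 2 to 4 alike; absent ones read None from the start
- pack1: battery pack, as pack0
- pack2: battery pack, as pack0
- pack3: battery pack, as pack0
- socket0 (a point): near-left battery socket, centre of its mouth at deck height; axes as the hob's: a hole 49.6 (x) x 39.6 (y) mm, 30 mm deep, 0.8 mm play each side of the plug. A pack goes in upright, its x along hob x; fully home, its collar lies on the deck and its origin is 26 mm below this point. Sockets stand 66 mm apart along x, 72 mm along y
- socket1 (a point): the near-right socket, as socket0
- socket2 (a point): the far-left socket, as socket0
- socket3 (a point): the far-right socket, as socket0
- cover (a joint): white cover of the battery bay, a hood 146 x 146 mm and 42 mm deep with 4 mm walls, hinged along hob y at its far lower edge; 0 rad = shut, resting on the deck; grows to 1.9 rad as its near edge swings up and away from the robot. The hinge is stiff: it stays where it is left (2 to 4 N at the knob moves it). It starts shut or a little ajar
- cover_knob (a point): centre of the cover's knob, a steel disc 28 mm across and 16 mm thick on a 12 mm stem, 35 mm out from the middle of the cover's near wall, 25 mm above the deck when shut; swings with the cover. Taken from above with the fingers at its left and right (closing along hob y) it can turn between them as the cover swings
- cover_hinge (a point): point on the cover's hinge axis, 181 mm from the knob along hob x and 25 mm below it when shut; its axes turn with the cover
- dial (a joint): dial on the hob's front edge: 0 rad = off, grows clockwise seen from above up to its stop at 1.4 rad (full on); it may stand a little turned at the start and stays where it is left
- dial_grip (a point): point on the dial's axis at the height to grip, 37 mm above the glass; the dial's grip is an upright bar 38 mm long, 14 mm thick and 32 mm tall (its top 7 mm above this point), its length along this point's x axis, which points along hob x when the dial is at 0
- casserole: round covered steel casserole, about 800 g, 144 mm in diameter, 60 mm high to the rim and 96 mm to the top of the knob, with two loop handles reaching 96 mm from the axis at its own +x and -x; the lid is locked on and does not come off. Origin: centre of the underside. It stands on the glass on the rest position
- casserole_knob (a point): centre of the black lid knob, a disc 28 mm in diameter and 21 mm tall, 86 mm above the casserole's underside, on its axis
- heat_ring (a point): centre, on the glass, of the heating position: three concentric white rings, the outermost 166 mm in diameter, next to the battery bay
- rest_ring (a point): centre, on the glass, of the rest position: a single white ring of 166 mm diameter near the hob's right end, 195 mm from the heating position along hob y
- jar: bystander: glass storage jar, 80 mm in diameter, 130 mm tall; origin under its centre
- mug: bystander: blue mug, 80 mm in diameter, 90 mm tall; origin under its centre
- sugar_bowl: bystander: white sugar bowl with lid, 100 mm in diameter, 94 mm tall; origin under its centre

How it is judged:
By the outcome, as a careful person would: the job done as asked, in the order asked, and still so for the second after the job is handed in, with the robot touching nothing.
Of pack0, pack1, pack2, pack3 only 2 to 4 are there at a start; the rules pass over those that are not, and their reading is None.
At some moment in a run one of pack0, pack1, pack2, pack3, casserole may be knocked a few centimetres aside while the robot is not near it.
It also fails if it takes over 210 s, if anything falls off the work surface, if the arm or the gripper's body presses on something with over 40 N, if the wrist force passes 120 N, or if a joint passes its speed limit or range.

### The arm

A 7-joint arm with a two-finger parallel gripper is mounted at the origin on the work surface. World frame = base frame: x ahead of the robot, y to its left, z up, the work surface at z = 0. Lengths are in m, angles in rad, forces in N, time in s.
With the tool pointing down it reaches from about 0.35 to 0.9 m from the base axis. Payload 8.1 kg.
Tool frame: the origin (TCP) lies at the very end of the fingers, on their centre line; the grasp point (between the pads) lies 19 mm behind it (robot.hold_point_z is the distance from the TCP to the grasp point, in m); y points along the fingers, x is the direction in which the jaws open and shut, and the axes are right-handed (so a half turn about y gives the same grasp; the last joint's range is limited). The gripper opens to 85 mm and grips with 20 to 120 N. Pads are 22 mm wide; open, the fingers measure 114 mm over their backs; the gripper's body (76 mm by 85 mm) begins 54 mm behind the grasp point. The pads swing forward as they close: fully open they stand 13 mm farther back than shut.
Start: joints at [-1.404, 0.434, 0.025, 1.573, -0.012, 1.134, -0.075], TCP at [0.167, 0.602, 0.231] pointing down, gripper open.
Joint ranges: [-2.62, 2.62], [-0.44, 2.09], [-1.27, 1.32], [0.08, 2.57], [-1.32, 4.46], [0.12, 2], [-2.74, 2.74]. Speed limits (rad/s): [2.22, 2.22, 3.01, 3.01, 3.14, 3.14, 3.14].

### API

Orientations are given as a unit quaternion [x, y, z, w].
In Python, from bench import robot gives the robot as it stands.
- The arm moves only by the shell command python3 -m creep 'ROWS' [FORCE]. ROWS is JSON, a list of rows, each a list of 3 entries, a list of its own where there are three numbers: the shift along the tool's x, y, z in m, then the turn, a rotation vector about the tool's x, y, z in rad, then the opening, from 0 (shut) to 1 (fully open). In form: [[[tx, ty, tz], [rx, ry, rz], claw], ...]. A call has exactly 8 rows; each row shifts and turns the commanded pose from where the row before left it, along the tool's axes as they then stand; what a row does not reach is not made up. A row lasts 1/8 s, in which the tool goes at most 62.5 mm and 10.7 degrees, less where a joint would pass 70% of its speed; a pose out of reach is approached as far as the arm can. A call with a gripper value outside its range is refused whole. The fingers move at their own pace and stop on an object; FORCE is the grip in N (left out, the last holds). Time passes only in rows, so rows that do not move let the fingers close, or fill a call up. It gives the time, the measured TCP pose, the force and the opening at its end, in the units of the state.
- robot.get_state(): the state, without advancing time (a new reading comes with each control period).
- robot.get_image(name): name is "side" or "top"; returns the picture (420x560x3 uint8, red, green, blue); there is no depth.
- robot.get_calibration(name): a dict with "vertical_fov" (degrees; the focal length in pixels is half the picture's height over the tangent of half this angle, whatever the lens; pixels are square), "cx", "cy" (the principal point, pixels), "rvec" (rotation vector, rad) and "tvec" (3), from world to camera coordinates, as OpenCV has them. Camera axes: x right, y down, z forward; pixel columns grow to the right and rows downward; lengths in m; the calibration is good to about 2 mm. A picture is of the moment at which its call begins. get_calibration takes no time and is no camera call.
- robot.finish_job(): hands the job in, once; it reports no verdict.
The state is a dict: "time": time; "joint_pos": joint angles; "joint_velocities": joint speeds; "joint_torque": joint torques, N m; "ee_pos": TCP position; "tcp_rot": TCP orientation; "ft_force": force on the tool from outside, world axes, zero at the start; "torque": the same for the moment, N m; "width": opening from 0.0 (shut) to 1.0 (fully open).
Only numpy, scipy, OpenCV 4.12 (cv2) and the standard library are available. Lean on these libraries where they do the work, as an engineer would, in place of code of your own. Each camera call takes 0.05 s, during which the arm holds its last target.

## Working session

There is one attempt and no reset: what is moved stays moved. The work goes in short steps, Python scripts to look and compute and a shell command to move; the robot and the scene stay as the last step left them, time stands still between calls to the robot, and variables do not carry over. Pictures are saved under pics/ and viewed, and the job is handed in when it is done.

```bash
mkdir -p pics; ls
python3 - <<'E'
from bench import robot
import cv2
s=robot.get_state()
for k,v in s.items(): print(k,v)
print(robot.hold_point_z)
for n in ("side","top"):
    im=robot.get_image(n); cv2.imwrite(f"pics/{n}0.png",im[:,:,::-1]); print(robot.get_calibration(n))
E
```

```text
pics
time 0.0
joint_pos [-1.40359204  0.43521984  0.02499402  1.57410251 -0.01159089  1.13399531
 -0.07510011]
joint_velocities [-0.00050413 -0.00035657  0.00113314 -0.00046879 -0.00043272  0.00101929
  0.00091788]
joint_torque [-4.89416925e-04 -6.70477796e+01  1.02488268e+00 -3.16229188e+01
  1.55022688e-02  1.23039205e-02  1.68444126e-05]
ee_pos [0.16652389 0.60188197 0.23052608]
tcp_rot [ 0.56310366  0.42777853 -0.42859442 -0.56234031]
ft_force [ 0.24616074 -1.42168666  0.50075805]
torque [-0.05015975  0.02150176  0.02642335]
width 0.9976472368511858
0.0187
{'vertical_fov': 50.693415783149945, 'cx': 277.49487382744536, 'cy': 206.9780843891486, 'rvec': array([ 2.24185967, -0.85367163,  0.34220113]), 'tvec': array([-0.42827558,  0.38276562,  0.73144735])}
{'vertical_fov': 54.87339241090173, 'cx': 271.3542629649763, 'cy': 214.24583939876896, 'rvec': array([ 2.19531365, -2.20808118,  0.07236981]), 'tvec': array([0.03238302, 0.62135398, 1.15166467])}
```

View pics/side0.png

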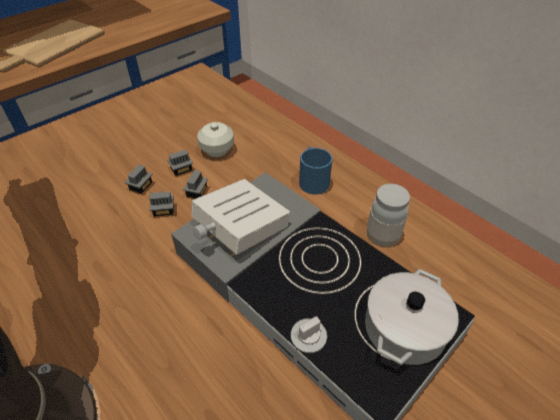

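View pics/top0.png

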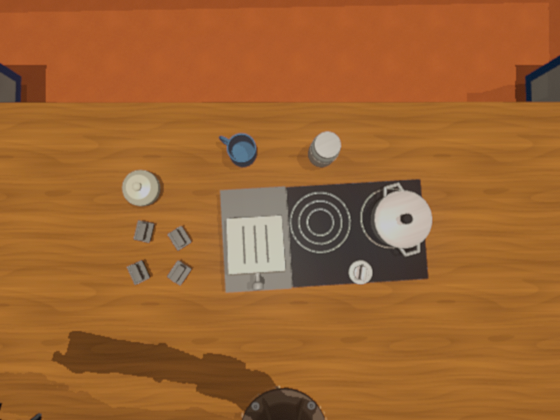

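Run:
```python
from bench import robot
from scipy.spatial.transform import Rotation as R
import cv2,numpy as np
s=robot.get_state()
print(R.from_quat(s['tcp_rot']).as_matrix().round(3))
for n in ("side","top"):
    c=robot.get_calibration(n); M=cv2.Rodrigues(c['rvec'])[0]; print(n,(-M.T@c['tvec']).round(3)); print(M.round(3))
```

```text
[[ 0.267 -0.    -0.964]
 [ 0.964 -0.001  0.267]
 [-0.001 -1.    -0.   ]]
side [ 0.166 -0.461  0.79 ]
[[ 0.747 -0.664 -0.003]
 [-0.478 -0.535 -0.696]
 [ 0.461  0.522 -0.718]]
top [0.561 0.045 1.182]
[[-0.006 -1.     0.014]
 [-0.999  0.005 -0.052]
 [ 0.052 -0.014 -0.999]]
```

```bash
cat > h.py <<'E'
from bench import robot
import cv2,numpy as np
from scipy.spatial.transform import Rotation as R
def K(n):
    c=robot.get_calibration(n); f=210/np.tan(np.radians(c['vertical_fov'])/2)
    return np.array([[f,0,c['cx']],[0,f,c['cy']],[0,0,1]]),cv2.Rodrigues(c['rvec'])[0],np.array(c['tvec'])
def proj(n,P):
    k,M,t=K(n); q=(np.atleast_2d(P)@M.T+t)@k.T; return q[:,:2]/q[:,2:]
def ray(n,uv):
    k,M,t=K(n); uv=np.atleast_2d(uv); d=np.c_[uv,np.ones(len(uv))]@np.linalg.inv(k).T@M
    return -M.T@t,d/np.linalg.norm(d,axis=1,keepdims=True)
def plane(n,uv,z):
    o,d=ray(n,uv); return o+d*((z-o[2])/d[:,2:])
def tri(us,ut):
    o1,d1=ray('side',us);o2,d2=ray('top',ut);d1=d1[0];d2=d2[0]
    A=np.c_[d1,-d2];s=np.linalg.lstsq(A,o2-o1,rcond=None)[0]
    p=o1+s[0]*d1;q=o2+s[1]*d2;return (p+q)/2,np.linalg.norm(p-q)
def img(n,name):
    im=robot.get_image(n)[:,:,::-1].copy(); cv2.imwrite(f'pics/{name}.png',im); return im
def crop(im,x0,y0,x1,y1,s,name):
    cv2.imwrite(f'pics/{name}.png',cv2.resize(im[y0:y1,x0:x1],None,fx=s,fy=s,interpolation=cv2.INTER_CUBIC))
E
python3 - <<'E'
from h import *
t=cv2.imread('pics/top0.png');s=cv2.imread('pics/side0.png')
crop(t,120,170,320,300,4,'tc0'); crop(t,280,170,440,290,5,'tc1'); crop(s,120,140,300,270,4,'sc0'); crop(s,230,200,480,400,3,'sc1')
E
```

```text
(no output)
```

View pics/tc0.png

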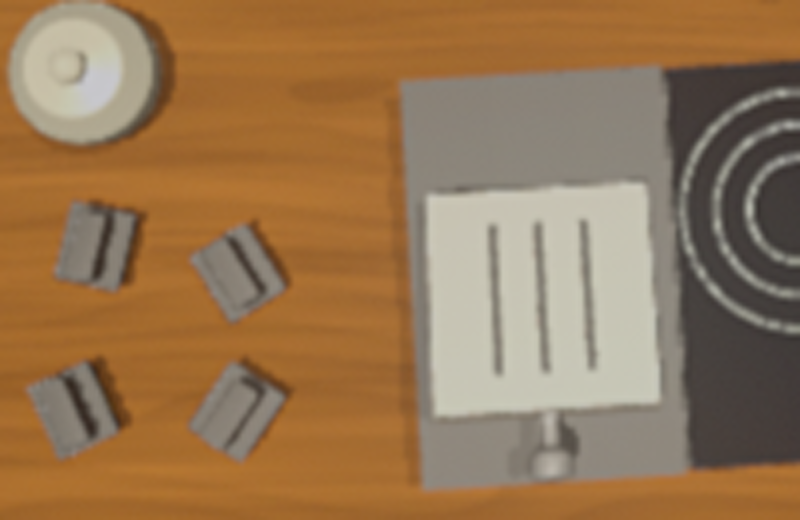

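View pics/tc1.png

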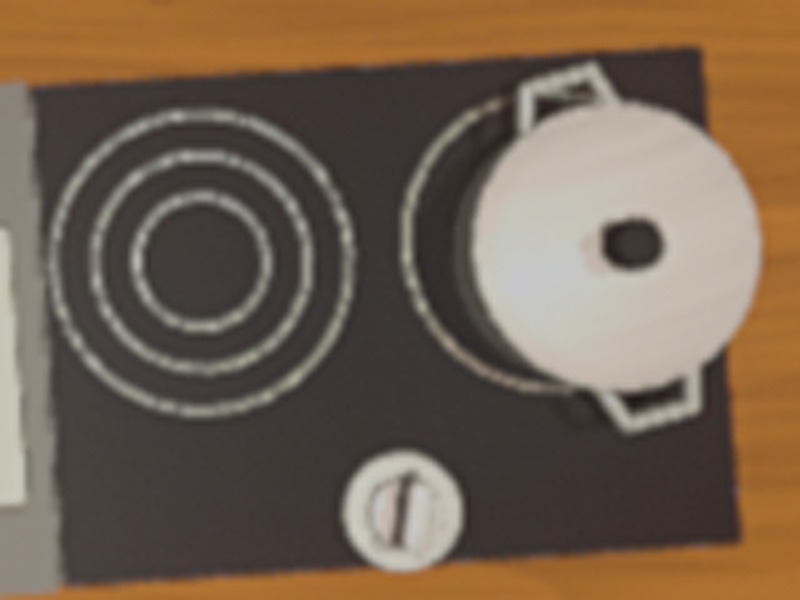

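View pics/sc0.png

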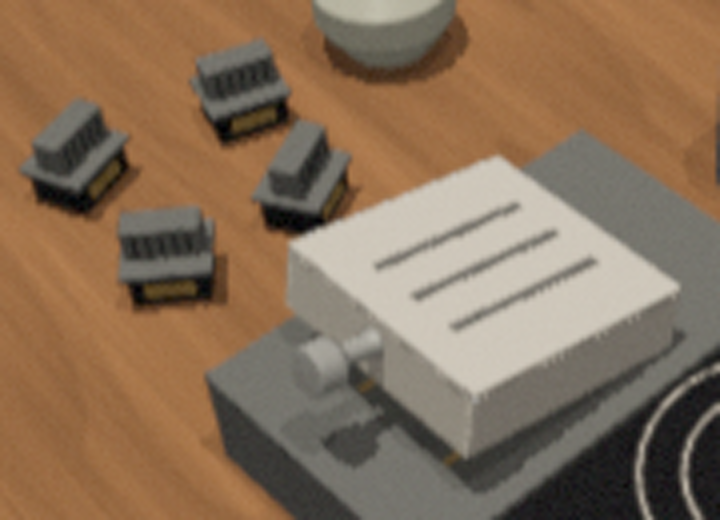

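View pics/sc1.png

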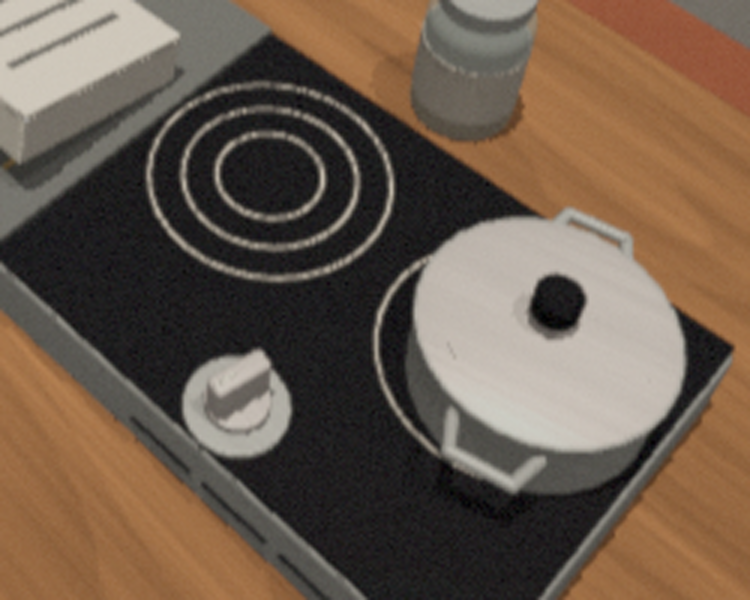

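```bash
cat > hob.py <<'E'
from h import *
def edge(S,pts_line,n,half=6,th=None):
    # sample profiles perpendicular to segment; returns sub-pixel edge points
    a,b=map(np.array,pts_line); a=a.astype(float);b=b.astype(float)
    d=(b-a)/np.linalg.norm(b-a); nn=np.array([-d[1],d[0]])
    out=[]
    for u in np.linspace(0,1,n):
        p=a+(b-a)*u; o=np.arange(-half,half+.01,.25)
        q=(p+o[:,None]*nn).astype(np.float32)
        v=cv2.remap(S,q[:,0][None],q[:,1][None],cv2.INTER_LINEAR)[0]
        g=np.abs(np.gradient(cv2.GaussianBlur(v[None],(0,0),2)[0])); 
        g=np.where(g>g.max()*.4,g,0); out.append(p+nn*(o@g/g.sum()))
    return np.array(out)
def fit(P):
    l=cv2.fitLine(P.astype(np.float32),cv2.DIST_HUBER,0,.01,.01).ravel(); return l[2:],l[:2]
def inter(l1,l2):
    A=np.c_[l1[1],-l2[1]];s=np.linalg.solve(A,l2[0]-l1[0]);return l1[0]+s[0]*l1[1]
E
python3 - <<'E'
from hob import *
t=cv2.imread('pics/top0.png'); S=cv2.cvtColor(t,cv2.COLOR_BGR2HSV)[:,:,1].astype(np.float32)
L={}
for k,seg in dict(far=((228,189.5),(368,183)),near=((232,291),(415,279)),left=((220.5,195),(224.5,285)),right=((425,245),(427,274))).items():
    e=edge(S,seg,40); L[k]=fit(plane('top',e,.07)[:,:2]); P=plane('top',e,.07)[:,:2]
    d=L[k][1]; r=(P-L[k][0])@np.array([-d[1],d[0]]); print(k,np.degrees(np.arctan2(d[1],d[0])).round(2),'rms',r.std().round(4))
c={}
for a in('far','near'):
    for b in('left','right'): c[a+b]=inter(L[a],L[b]); print(a,b,c[a+b].round(4))
f=lambda a,b:np.linalg.norm(c[a]-c[b]).round(4)
print(f('farleft','farright'),f('nearleft','nearright'),f('farleft','nearleft'),f('farright','nearright'))
print(sum(c.values())/4)
# ring ellipses
for n,(x0,y0,x1,y1),off in (('top',(288,188,354,256),0),('side',(276,224,364,296),0)):
    im=cv2.imread(f'pics/{n}0.png'); g=im.min(axis=2)
    m=np.zeros_like(g); m[y0:y1,x0:x1]=(g[y0:y1,x0:x1]>95)*255
    cs,_=cv2.findContours(m,cv2.RETR_CCOMP,cv2.CHAIN_APPROX_NONE)
    for k in cs:
        if len(k)>60:
            e=cv2.fitEllipse(k); print(n,len(k),np.round(e[0],2),np.round(e[1],1),plane(n,[e[0]],.07).round(4))
E
```

```text
far -87.47 rms 0.0009
near -86.33 rms 0.0014
left 3.2 rms 0.0002
right 3.15 rms 0.0004
far left [0.6877 0.1725]
far right [ 0.7122 -0.3827]
near left [0.4066 0.1568]
near right [ 0.4422 -0.3975]
0.5557 0.5554 0.2815 0.2704
[ 0.5621753  -0.11273829]
top 77 [319.71 221.75] [27.1 27.5] [[ 0.5973 -0.1035  0.07  ]]
top 70 [319.9  221.86] [24.5 24.8] [[ 0.597  -0.1041  0.07  ]]
top 125 [319.76 221.91] [43.7 44.2] [[ 0.5969 -0.1037  0.07  ]]
top 117 [319.8  221.88] [41.1 41.5] [[ 0.5969 -0.1038  0.07  ]]
top 238 [317.98 223.79] [58.  69.5] [[ 0.5917 -0.0987  0.07  ]]
top 165 [319.85 221.94] [58.  58.2] [[ 0.5968 -0.1039  0.07  ]]
side 63 [316.66 258.31] [26.4 30. ] [[ 0.5914 -0.0995  0.07  ]]
side 81 [319.42 258.22] [28.3 35.4] [[ 0.5957 -0.1031  0.07  ]]
side 125 [319.21 258.84] [46.1 57.5] [[ 0.5943 -0.1039  0.07  ]]
side 116 [320.3  258.96] [45.6 56.7] [[ 0.5957 -0.1056  0.07  ]]
side 324 [319.61 260.03] [64.1 81. ] [[ 0.5927 -0.1066  0.07  ]]
```

Run:
```python
from hob import *
t=cv2.imread('pics/top0.png'); S=cv2.cvtColor(t,cv2.COLOR_BGR2HSV)[:,:,1].astype(np.float32)
G=cv2.cvtColor(t,cv2.COLOR_BGR2GRAY).astype(np.float32)
for k,seg,I in (('far',((226,189.5),(368,183)),S),('near',((232,291),(415,279)),S),('glass',((287,190),(291.5,284)),G),('left',((220.5,195),(224.5,285)),S),('right',((425,245),(427,274)),S)):
    e=edge(I,seg,16,half=4); l=fit(e); d=l[1]; r=(e-l[0])@np.array([-d[1],d[0]]); print(k,np.degrees(np.arctan2(d[1],d[0])),r.round(2)); print(e[[0,-1]].round(2).tolist())
```

```text
far -2.77029 [ 0.24  0.06 -0.1  -0.13 -0.27 -0.36 -0.46  0.78  0.34  0.35  0.39  0.32
  0.09 -0.02  0.01 -0.34]
[[225.99, 189.37], [367.95, 181.92]]
near -4.1250596 [ 0.03  0.13 -0.02  0.3   0.28 -0.92 -0.67 -0.58 -0.59 -0.24 -0.04  0.44
 -0.25  0.08  0.25  0.08]
[[232.06, 291.85], [414.98, 278.7]]
glass 86.89803 [ 0.92  0.51  1.15 -0.71 -0.71 -1.31 -1.43 -0.66 -0.    0.4   0.46 -0.02
  0.67 -0.11  0.24  0.06]
[[285.79, 190.06], [291.74, 283.99]]
left 86.83142 [-0.03  0.    0.07  0.03 -0.02  0.03  0.04  0.11 -0.03 -0.08 -0.04 -0.05
 -0.13  0.01  0.    0.03]
[[219.74, 195.03], [224.65, 284.99]]
right 85.43887 [ 0.01  0.02 -0.05  0.05  0.04 -0.06 -0.01  0.02  0.04  0.   -0.02 -0.28
 -0.59  0.11  0.06  0.  ]
[[424.71, 245.02], [427.02, 274.0]]
```

Run:
```python
from hob import *
t=cv2.imread('pics/top0.png').astype(np.float32); C=t[:,:,2]-t[:,:,0]
L={}
for k,seg in dict(far=((226,189.5),(368,183)),near=((232,291),(415,279)),left=((220.5,195),(224.5,285)),right=((425,245),(427,274))).items():
    e=edge(C,seg,40,half=4); l=fit(e); d=l[1]; r=(e-l[0])@np.array([-d[1],d[0]]); print(k,r[::3].round(2))
    L[k]=fit(plane('top',e,.07)[:,:2]);d=L[k][1];print(np.degrees(np.arctan2(d[1],d[0])).round(2))
c={}
for a in('far','near'):
    for b in('left','right'): c[a+b]=inter(L[a],L[b]); print(a,b,c[a+b].round(4))
f=lambda a,b:np.linalg.norm(c[a]-c[b]).round(4)
print(f('farleft','farright'),f('nearleft','nearright'),f('farleft','nearleft'),f('farright','nearright'))
print(sum(c.values())/4)
```

```text
far [ 0.2   0.01 -0.03 -0.25 -0.34 -0.34  0.47  0.34  0.31  0.14 -0.05 -0.06
 -0.08 -0.26]
-87.32
near [-0.    0.01  0.13  0.29  0.39 -0.42 -0.5  -0.43 -0.34  1.04  0.01  0.03
  0.01  0.03]
-86.49
left [-0.05 -0.1   0.08  0.03  0.08 -0.09  0.   -0.05  0.09 -0.03 -0.05 -0.02
  0.09  0.03]
3.19
right [ 0.08 -0.01 -0.04  0.01 -0.    0.06  0.1  -0.01 -0.09 -0.05 -0.19  0.09
  0.14 -0.01]
3.19
far left [0.6878 0.1724]
far right [ 0.7138 -0.3838]
near left [0.4066 0.1568]
near right [ 0.4407 -0.399 ]
0.5568 0.5568 0.2817 0.2736
[ 0.5622329  -0.11338304]
```

Run:
```python
from hob import *
P={}
for k,s,t in (('nl',(192.5,200.5),(228.2,274.2)),('nr',(236.75,238.75),(285,270.5)),('fr',(290,212.5),(281.2,215.5)),('fl',(244.2,178.7),(226.5,218.7)),('knob',(200.3,231.2),(257.6,285)),('ck',(416,300.5),(406.5,218.7)),('dialtop',(310,324.5),(362,271.5))):
    p,e=tri(s,t); P[k]=p; print(k,p.round(4),e.round(4))
# hob pose: left,right lines + deck part of far/near
t=cv2.imread('pics/top0.png').astype(np.float32); C=t[:,:,2]-t[:,:,0]
a=np.radians(3.19); X=np.array([np.cos(a),np.sin(a)]);Y=np.array([-X[1],X[0]])
for k,seg,ax in (('far',((224,189.5),(283,187)),X),('near',((228,291.2),(287,287.5)),X),('left',((220.5,195),(224.5,285)),Y),('right',((425,245),(427,274)),Y)):
    e=edge(C,seg,30,half=4); print(k,np.median(plane('top',e,.07)[:,:2]@ax).round(4))
ring=np.array([.5969,-.1038]);print('ring',ring@X,ring@Y)
for k in P: print(k,P[k][:2]@X,P[k][:2]@Y)
```

```text
nl [0.463  0.1412 0.1423] 0.0013
nr [ 0.4695 -0.0025  0.1424] 0.0031
fr [0.6129 0.0042 0.1087] 0.0007
fl [0.6051 0.149  0.1118] 0.0008
knob [0.4323 0.0676 0.1325] 0.0024
ck [ 0.601  -0.3138  0.1561] 0.0001
dialtop [ 0.4627 -0.2096  0.1033] 0.0014
far 0.6959
near 0.4148
left 0.1339
right -0.4228
ring 0.5901989146146382 -0.1368550005944357
nl 0.47014990999840633 0.11518270302997273
nr 0.4686393406931594 -0.028671510725280323
fr 0.6122285431081785 -0.0299583337313238
fl 0.6124348740554418 0.11511433563033589
knob 0.4354067247471256 0.04343202537163501
ck 0.5825774033612319 -0.3467304081854543
dialtop 0.4503177109819859 -0.23504376688769607
```

```bash
cat > w.py <<'E'
from h import *
import sys
A=np.radians(3.19); X=np.array([np.cos(A),np.sin(A)]);Y=np.array([-X[1],X[0]])
def H(p): return np.array([p[0]*X[0]+p[1]*X[1],p[0]*Y[0]+p[1]*Y[1],p[2]])   # world->hob-aligned
def W(p): return np.r_[X*p[0]+Y*p[1],p[2]]
def where():
    s=robot.get_state(); M=R.from_quat(s['tcp_rot']).as_matrix()
    print('t',round(s['time'],2),'H',H(s['ee_pos']).round(4),'yaw',np.degrees(np.arctan2(M[1,0],M[0,0])).round(2),'down',M[:,1].round(4),'F',s['ft_force'].round(1),'w',round(s['width'],3))
    return s,M
def to(Hp,yaw=None):
    s,M=where(); a=np.arctan2(M[1,0],M[0,0])
    if yaw is not None:
        d=(np.radians(yaw)-a+np.pi)%(2*np.pi)-np.pi; print('ry',(-d).round(4)); M=M@R.from_rotvec([0,-d,0]).as_matrix()
    print('shift',(M.T@(W(Hp)-s['ee_pos'])).round(4))
if __name__=='__main__':
    v=[float(q) for q in sys.argv[1:]]
    if len(v)>=3: to(v[:3],v[3] if len(v)>3 else None)
    else: where()
E
python3 w.py .433 .0437 .23 93.19
python3 -m creep '[[[0,0,0],[0,-0.163,0],1],[[0,0,0],[0,-0.163,0],1],[[-0.04,0,-0.017],[0,0,0],1],[[-0.046,0,-0.0195],[0,0,0],1],[[-0.046,0,-0.0195],[0,0,0],1],[[-0.046,0,-0.0195],[0,0,0],1],[[-0.046,0,-0.0195],[0,0,0],1],[[-0.046,0,-0.0195],[0,0,0],1]]' 30; python3 w.py .433 .0437 .23 93.19
```

```text
t 0.1 H [0.1997 0.5918 0.2306] yaw 74.54 down [-3.0e-04 -1.3e-03 -1.0e+00] F [-0.2 -0.   0.3] w 1.0
ry -0.3255
shift [-0.5481  0.0013 -0.2333]
time: 1.1
ee_pos: [0.2965, 0.3375, 0.2312]
tcp_rot: [-0.486, -0.514, 0.514, 0.486]
ft_force: [1.0, -0.2, 0.6]
width: 1.0
t 1.1 H [0.3149 0.3205 0.2312] yaw 93.21 down [-1.e-04 -2.e-04 -1.e+00] F [ 1.  -0.2  0.6] w 1.0
ry 0.0004
shift [-0.2768  0.0012 -0.1181]
```

```bash
python3 -m creep '[[[-0.046,0,-0.0195],[0,0,0],1],[[-0.046,0,-0.0195],[0,0,0],1],[[-0.046,0,-0.0195],[0,0,0],1],[[-0.046,0,-0.0195],[0,0,0],1],[[-0.046,0,-0.0195],[0,0,0],1],[[-0.046,0,-0.0195],[0,0,0],0.8],[[0,0.03,0],[0,0,0],0.7],[[0,0,0],[0,0,0],0.6]]' 30
python3 - <<'E'
from w import *
to([.433,.0437,.113],93.19)
t=img('top','t1');s=img('side','s1')
crop(t,200,170,300,300,4,'t1c');crop(s,140,140,300,270,4,'s1c')
cv2.imwrite('pics/m1.png',np.hstack([cv2.imread('pics/t1c.png')[:,:,:],cv2.imread('pics/s1c.png')])[:, :1040] if 0 else cv2.imread('pics/s1c.png'))
E
```

```text
time: 2.1
ee_pos: [0.4269, 0.0695, 0.1999]
tcp_rot: [-0.485, -0.512, 0.515, 0.487]
ft_force: [-0.5, -0.0, 0.5]
width: 0.601
t 2.1 H [0.4301 0.0457 0.1999] yaw 93.15 down [-0.0039 -0.0014 -1.    ] F [-0.5 -0.   0.5] w 0.601
ry -0.0007
shift [-0.0019  0.0869 -0.0033]
```

View pics/s1c.png

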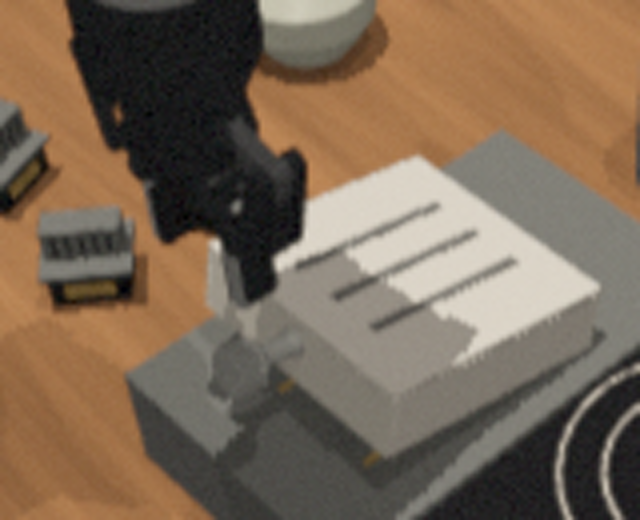

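View pics/t1c.png

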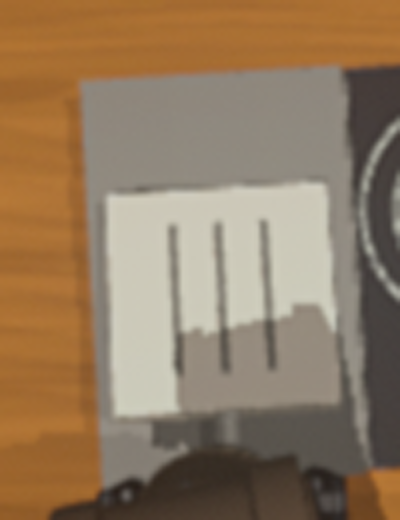

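```bash
python3 -m creep '[[[-0.002,0.03,-0.003],[0,0,0],0.6],[[0,0.03,0],[0,0,0],0.6],[[0,0.026,0],[0,0,0],0.6],[[0,0,0],[0,0,0],0.6],[[0,0,0],[0,0,0],0.1],[[0,0,0],[0,0,0],0.1],[[0,0,0],[0,0,0],0.1],[[0,0,0],[0,0,0],0.1]]' 30
python3 - <<'E'
from w import *
to([.433,.0437,.113],93.19)
s=img('side','s2')
crop(s,140,140,300,270,4,'s2c')
E
```

```text
time: 3.2
ee_pos: [0.4319, 0.0685, 0.1158]
tcp_rot: [0.486, 0.514, -0.513, -0.486]
ft_force: [1.6, -1.6, 0.8]
width: 0.311
t 3.2 H [0.4351 0.0443 0.1158] yaw 93.21 down [ 1.1e-03  4.0e-04 -1.0e+00] F [ 1.6 -1.6  0.8] w 0.311
ry 0.0004
shift [-0.0006  0.0028  0.0021]
```

View pics/s2c.png

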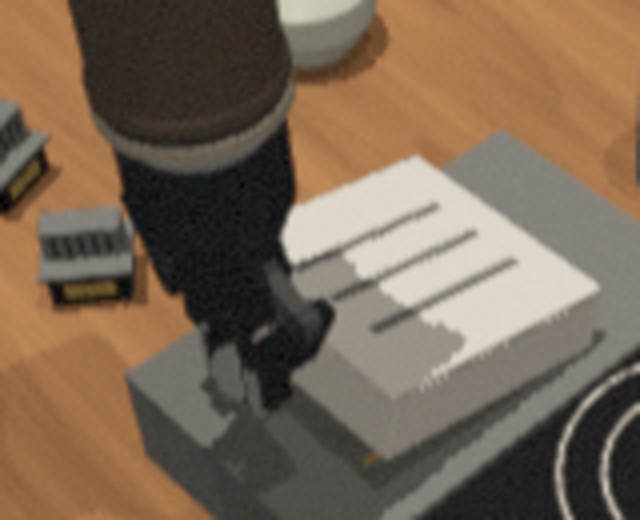

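Run:
```python
import numpy as np
a=.357+np.arange(17)*.1
for i in range(16): print(i,'ty',round(-.1827*(np.sin(a[i+1])-np.sin(a[i])),4),'tz',round(-.1827*(np.cos(a[i])-np.cos(a[i+1])),4))
```

```text
0 ty -0.0168 tz -0.0072
1 ty -0.016 tz -0.0089
2 ty -0.015 tz -0.0104
3 ty -0.0139 tz -0.0119
4 ty -0.0126 tz -0.0132
5 ty -0.0113 tz -0.0144
6 ty -0.0098 tz -0.0154
7 ty -0.0082 tz -0.0163
8 ty -0.0065 tz -0.0171
9 ty -0.0048 tz -0.0176
10 ty -0.003 tz -0.018
11 ty -0.0012 tz -0.0182
12 ty 0.0007 tz -0.0183
13 ty 0.0025 tz -0.0181
14 ty 0.0043 tz -0.0178
15 ty 0.006 tz -0.0172
```

```bash
python3 -m creep '[[[0,-0.0168,-0.0072],[0,0,0],0.1],[[0,-0.016,-0.0089],[0,0,0],0.1],[[0,-0.015,-0.0104],[0,0,0],0.1],[[0,-0.0139,-0.0119],[0,0,0],0.1],[[0,-0.0126,-0.0132],[0,0,0],0.1],[[0,-0.0113,-0.0144],[0,0,0],0.1],[[0,-0.0098,-0.0154],[0,0,0],0.1],[[0,-0.0082,-0.0163],[0,0,0],0.1]]'
python3 - <<'E'
from w import *
to([.534,.0437,.204],93.19)
s=img('side','s3')
crop(s,100,80,300,270,3,'s3c')
E
```

```text
time: 4.25
ee_pos: [0.5277, 0.0738, 0.2192]
tcp_rot: [-0.485, -0.513, 0.515, 0.487]
ft_force: [-5.8, -1.6, 4.5]
width: 0.317
t 4.25 H [0.5309 0.0444 0.2192] yaw 93.23 down [-0.0035  0.     -1.    ] F [-5.8 -1.6  4.5] w 0.317
ry 0.0006
shift [-0.0007  0.0152 -0.0031]
```

View pics/s3c.png

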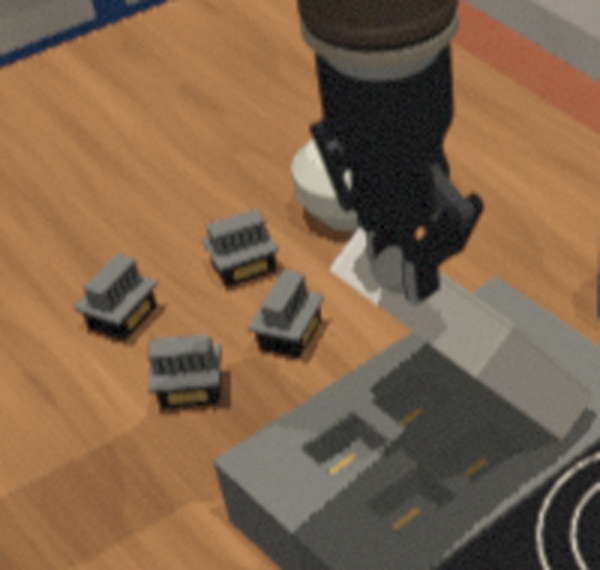

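Cover is at about 60°, knob held. Continue.

```bash
python3 -m creep '[[[0,-0.0065,-0.0171],[0,0,0],0.1],[[0,-0.0048,-0.0176],[0,0,0],0.1],[[0,-0.003,-0.018],[0,0,0],0.1],[[0,-0.0012,-0.0182],[0,0,0],0.1],[[0,0.0007,-0.0183],[0,0,0],0.1],[[0,0.0025,-0.0181],[0,0,0],0.1],[[0,0.0043,-0.0178],[0,0,0],0.1],[[0,0.006,-0.0172],[0,0,0],0.1]]'; python3 w.py;  python3 -m creep '[[[0,0,0],[0,0,0],0.1],[[0,0,0],[0,0,0],0.6],[[0,0,0],[0,0,0],0.7],[[0,0,0],[0,0,0],0.7],[[0,-0.03,0],[0,0,0],0.7],[[0,-0.04,0],[0,0,0],0.7],[[0.05,0,0.025],[0,0,0],0.9],[[0.05,0,0.025],[0,0,0],1]]'
python3 - <<'E'
from w import *
where()
s=img('side','s4');t=img('top','t4')
E
```

```text
time: 5.3
ee_pos: [0.6726, 0.0819, 0.2221]
tcp_rot: [0.486, 0.515, -0.513, -0.485]
ft_force: [0.2, -0.5, 6.5]
width: 0.311
t 5.3 H [0.6761 0.0444 0.2221] yaw 93.22 down [ 2.6e-03  5.0e-04 -1.0e+00] F [ 0.2 -0.5  6.5] w 0.311
time: 6.3
ee_pos: [0.615, 0.1795, 0.2914]
tcp_rot: [0.486, 0.514, -0.513, -0.486]
ft_force: [0.2, 0.5, 0.2]
width: 0.997
t 6.3 H [0.624  0.145  0.2914] yaw 93.12 down [ 8.e-04  5.e-04 -1.e+00] F [0.2 0.5 0.2] w 0.997
```

View pics/s4.png

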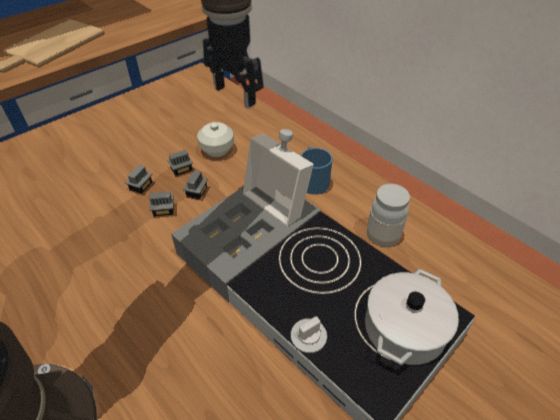

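View pics/t4.png

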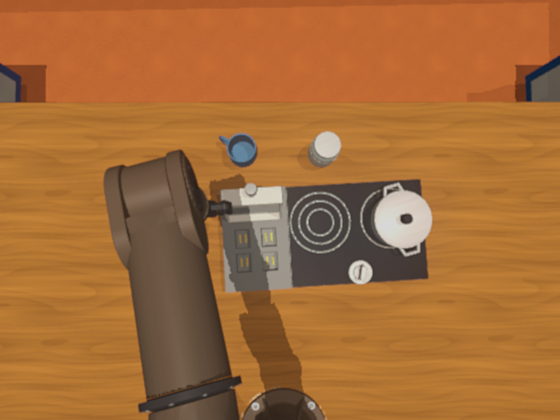

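Run:
```python
from hob import *
t=cv2.imread('pics/t4.png');s=cv2.imread('pics/s4.png')
a=cv2.convertScaleAbs(cv2.resize(t[220:295,215:295],None,fx=7,fy=7,interpolation=cv2.INTER_CUBIC),alpha=2)
b=cv2.convertScaleAbs(cv2.resize(s[190:280,170:290],None,fx=6,fy=6,interpolation=cv2.INTER_CUBIC),alpha=2)
cv2.imwrite('pics/t4c.png',a);cv2.imwrite('pics/s4c.png',b)
```

```text
(no output)
```

View pics/t4c.png

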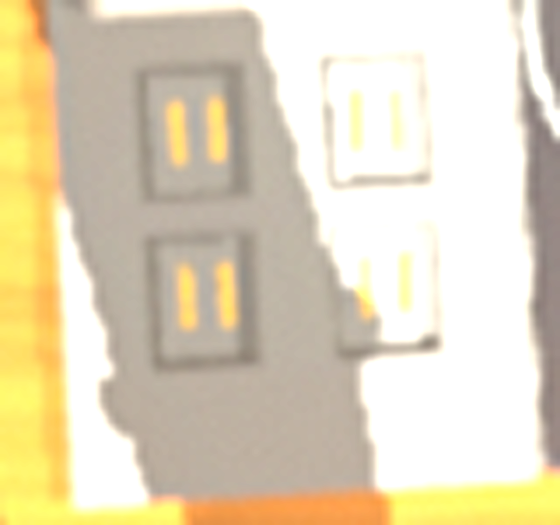

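View pics/s4c.png

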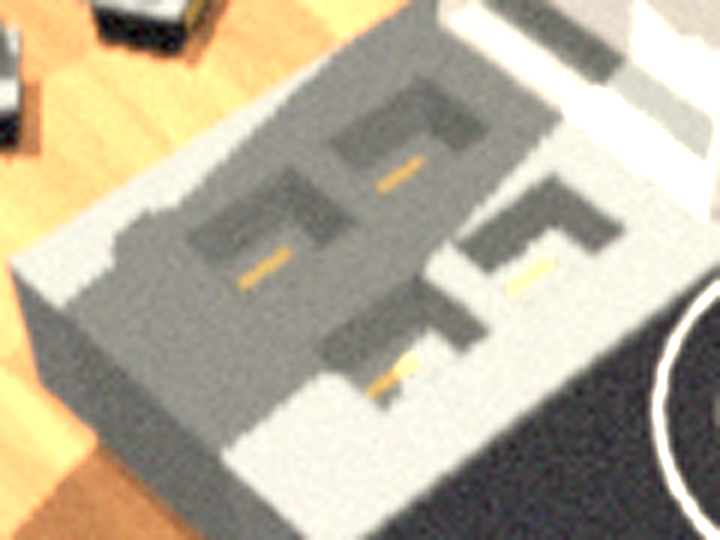

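Run:
```python
from w import *
for k,(x,y) in dict(s0=(203,300),s1=(388,290.5),s2=(191.5,133.5),s3=(377.5,122)).items():
    uv=((x+.5)/7-.5+215,(y+.5)/7-.5+220); print(k,H(plane('top',[uv],.07)[0]).round(4))
# side: mouth corners (left,top,right) of each
for k,c in dict(s2=[(328,147),(425,77),(490,130)],s0=[(186,240),(288,168),(357,225)],s3=[(455,245),(555,177),(626,232)],s1=[(317,355),(418,277),(490,332)]).items():
    P=[H(plane('side',[((x+.5)/6-.5+170,(y+.5)/6-.5+190)],.07)[0]) for x,y in c]
    print(k,((P[0]+P[2])/2).round(4),[p.round(4)[:2].tolist() for p in P])
```

```text
s0 [0.4924 0.079  0.07  ]
s1 [0.4916 0.0067 0.07  ]
s2 [0.5575 0.0797 0.07  ]
s3 [0.5575 0.0067 0.07  ]
s2 [0.5558 0.0774 0.07  ] [[0.5315, 0.0955], [0.5813, 0.0975], [0.58, 0.0594]]
s0 [0.4899 0.0773 0.07  ] [[0.4657, 0.0963], [0.5142, 0.0977], [0.514, 0.0583]]
s3 [0.5565 0.0067 0.07  ] [[0.5326, 0.0262], [0.5808, 0.0249], [0.5804, -0.0128]]
s1 [0.4898 0.005  0.07  ] [[0.4651, 0.0224], [0.5133, 0.0242], [0.5144, -0.0124]]
```

Run:
```python
from h import *
t=cv2.imread('pics/top0.png');s=cv2.imread('pics/side0.png')
f=lambda i,x0,y0,x1,y1,k:cv2.convertScaleAbs(cv2.resize(i[y0:y1,x0:x1],None,fx=k,fy=k,interpolation=cv2.INTER_CUBIC),alpha=1.6)
cv2.imwrite('pics/tp.png',f(t,120,215,200,290,8));cv2.imwrite('pics/sp.png',f(s,120,145,220,225,8))
```

```text
(no output)
```

View pics/tp.png

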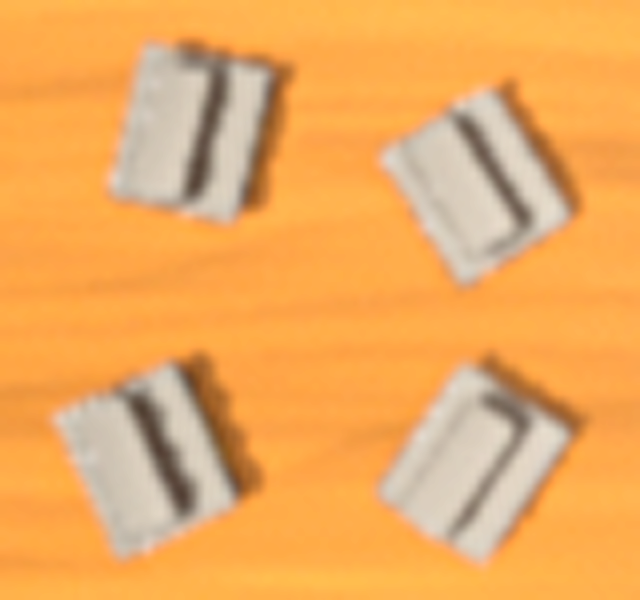

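View pics/sp.png

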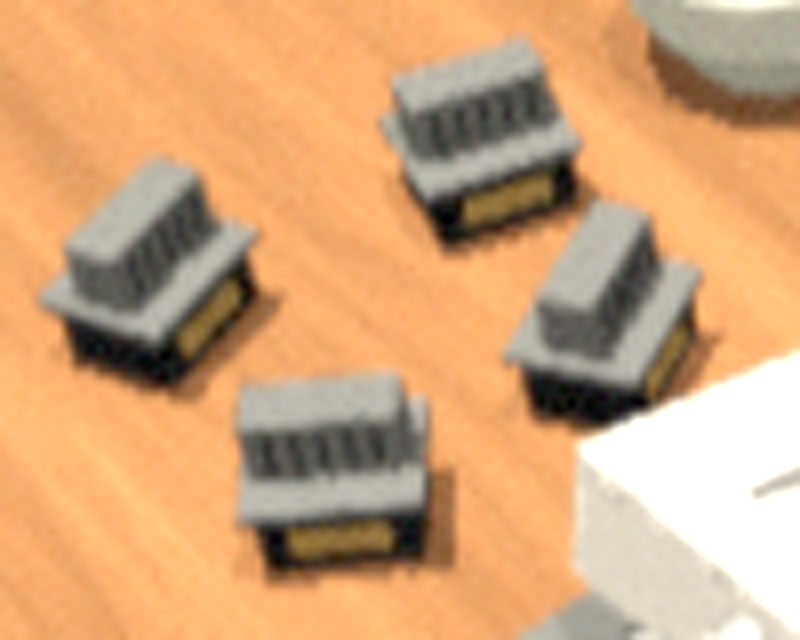

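```bash
cat > packs.py <<'E'
from w import *
def packs(im,show=None,box=(90,150,218,310)):
    x0,y0,x1,y1=box; k=8
    c=cv2.resize(im[y0:y1,x0:x1],None,fx=k,fy=k,interpolation=cv2.INTER_CUBIC).astype(int)
    m=((c[:,:,2]-c[:,:,0]<38)&(c.max(2)>40)).astype(np.uint8)*255
    m=cv2.morphologyEx(m,cv2.MORPH_CLOSE,np.ones((25,25)));m=cv2.morphologyEx(m,cv2.MORPH_OPEN,np.ones((25,25)))
    out=[]
    for q in cv2.findContours(m,cv2.RETR_EXTERNAL,cv2.CHAIN_APPROX_NONE)[0]:
        a=cv2.contourArea(q)/64
        if not 200<a<650: continue
        uv=(q[:,0,:]+.5)/k-.5+[x0,y0]
        P=np.array([H(p)[:2] for p in plane('top',uv,.031)]).astype(np.float32)
        r=cv2.minAreaRect(P*1000); b=cv2.boxPoints(r)
        e1=b[1]-b[0];e2=b[2]-b[1]; L=e1 if np.linalg.norm(e1)>np.linalg.norm(e2) else e2
        ang=np.degrees(np.arctan2(L[1],L[0]))%180  # pack x axis dir in hob frame
        out.append((np.array(r[0])/1000,ang,sorted(np.round(r[1],1))))
        print('H',(np.array(r[0])/1000).round(4),'ang',round(ang,1),'size',out[-1][2],'px',uv.mean(0).round(0))
    if show: cv2.imwrite(f'pics/{show}.png',m)
    return out
E
python3 - <<'E'
from packs import *
packs(cv2.imread('pics/top0.png'))
E
```

```text
H [0.4734 0.265 ] ang 142.9 size [np.float64(45.9), np.float64(57.7)] px [179. 272.]
H [0.4819 0.3783] ang 20.9 size [np.float64(47.8), np.float64(55.4)] px [138. 272.]
H [0.5712 0.2591] ang 28.9 size [np.float64(46.9), np.float64(54.9)] px [179. 238.]
H [0.596  0.3578] ang 164.5 size [np.float64(47.3), np.float64(55.3)] px [144. 231.]
```

```bash
python3 w.py .5712 .2596 .10 122.1
```

```text
t 6.4 H [0.6214 0.1529 0.2908] yaw 93.8 down [-0.0025  0.0046 -1.    ] F [-0.3 -0.1 -1. ] w 0.998
ry -0.494
shift [ 0.1167  0.1914 -0.0076]
```

```bash
python3 -m creep '[[[0,0,0],[0,-0.165,0],0.6],[[0,0,0],[0,-0.165,0],0.6],[[0,0,0],[0,-0.165,0],0.6],[[0.03,0.03,-0.002],[0,0,0],0.6],[[0.04,0.04,-0.003],[0,0,0],0.6],[[0.046,0.04,-0.003],[0,0,0],0.6],[[0,0.04,0],[0,0,0],0.6],[[0,0.02,0],[0,0,0],0.6]]' 50
python3 - <<'E'
from w import *
s=img('side','s5'); crop(s,100,60,300,230,4,'s5c')
to([.5712,.2596,.036],122.1)
E
```

```text
time: 7.4
ee_pos: [0.5599, 0.2821, 0.1185]
tcp_rot: [-0.344, -0.617, 0.618, 0.345]
ft_force: [0.5, -0.5, 0.9]
width: 0.601
t 7.45 H [0.5741 0.2496 0.1166] yaw 121.64 down [-0.0049 -0.003  -1.    ] F [-1.6 -0.6 -2. ] w 0.603
ry -0.0081
shift [ 0.0101  0.0806 -0.0027]
```

View pics/s5c.png

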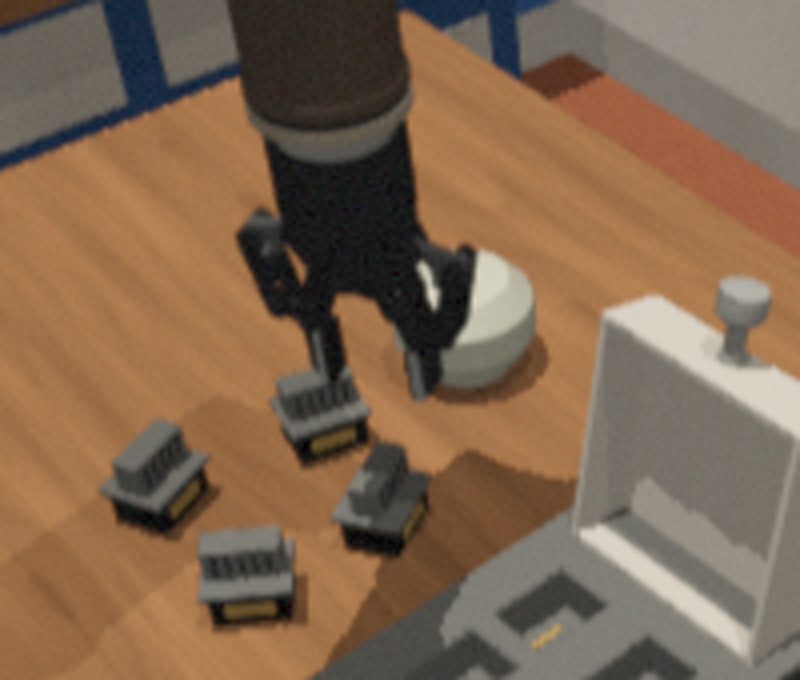

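```bash
python3 -m creep '[[[0.008,0.02,-0.002],[0,-0.006,0],0.6],[[0,0.015,0],[0,0,0],0.6],[[0,0,0],[0,0,0],0.6],[[0,0,0],[0,0,0],0.6],[[0,0,0],[0,0,0],0.6],[[0,0,0],[0,0,0],0.6],[[0,0,0],[0,0,0],0.6],[[0,0,0],[0,0,0],0.6]]'
python3 - <<'E'
from packs import *
s=img('side','s6'); crop(s,100,60,300,230,4,'s6c')
to([.5712,.2596,.036],122.1)
packs(img('top','t6'))
E
```

```text
time: 8.45
ee_pos: [0.5592, 0.2898, 0.086]
tcp_rot: [0.343, 0.618, -0.618, -0.343]
ft_force: [-0.8, 0.2, 0.0]
width: 0.599
t 8.5 H [0.5745 0.2582 0.086 ] yaw 121.92 down [ 1.e-04  1.e-04 -1.e+00] F [-0.7 -0.4 -0.5] w 0.597
ry -0.0031
shift [0.0028 0.05   0.0022]
H [0.4732 0.2649] ang 143.9 size [np.float64(46.2), np.float64(57.7)] px [179. 272.]
```

View pics/s6c.png

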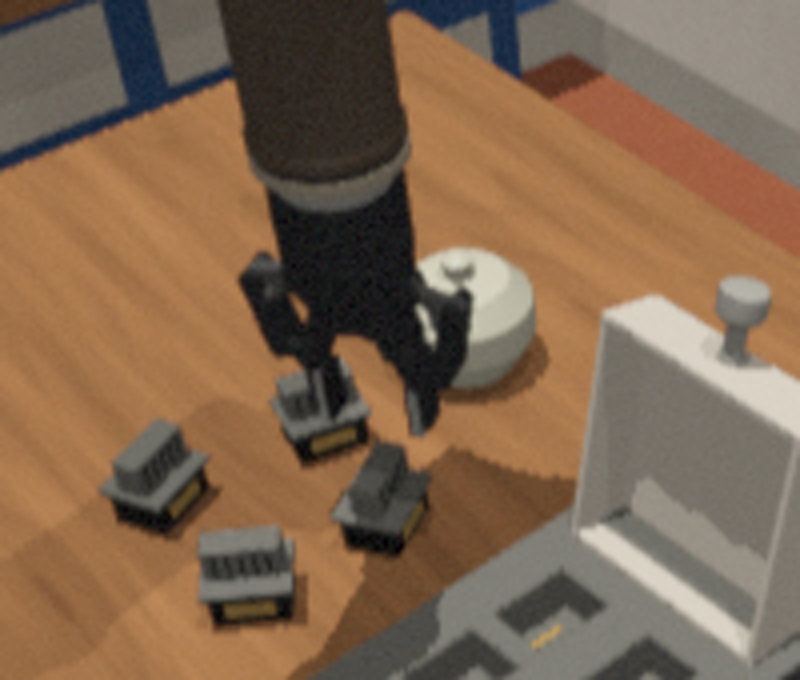

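```bash
python3 -m creep '[[[0.003,0,0.002],[0,-0.003,0],0.6],[[0,0.025,0],[0,0,0],0.6],[[0,0.025,0],[0,0,0],0.6],[[0,0,0],[0,0,0],0.6],[[0,0,0],[0,0,0],0.6],[[0,0,0],[0,0,0],0],[[0,0,0],[0,0,0],0],[[0,0,0],[0,0,0],0]]' 50
python3 - <<'E'
from packs import *
s=img('side','s7'); crop(s,140,100,300,230,5,'s7c')
to([.5712,.2596,.036],122.1)
E
```

```text
time: 9.55
ee_pos: [0.5564, 0.2918, 0.0369]
tcp_rot: [0.342, 0.619, -0.618, -0.342]
ft_force: [-1.9, 0.3, 7.2]
width: 0.218
t 9.6 H [0.5717 0.2604 0.0369] yaw 122.1 down [ 0.0012  0.001  -1.    ] F [-1.5 -0.3  6.4] w 0.223
ry 0.0
shift [-0.0004  0.0009  0.0009]
```

View pics/s7c.png

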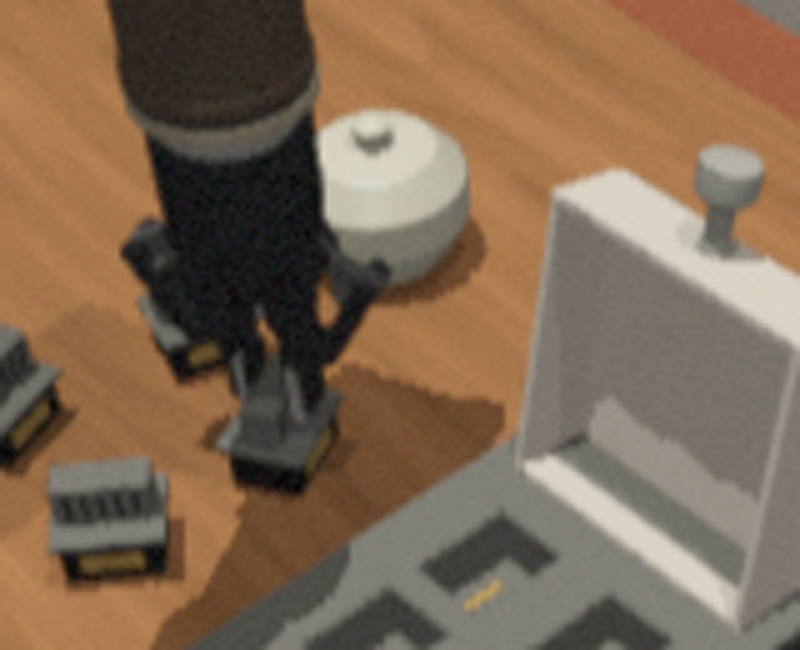

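```bash
python3 -m creep '[[[0,-0.02,0],[0,0,0],0],[[0,-0.04,0],[0,0.1,0],0],[[0,-0.04,0],[0,0.135,0],0],[[0,-0.033,0],[0,0.135,0],0],[[0,0,0],[0,0.135,0],0],[[-0.04,0,0.004],[0,0,0],0],[[-0.05,0,0.005],[0,0,0],0],[[-0.05,0,0.005],[0,0,0],0]]'; python3 -m creep '[[[-0.04,0,0],[0,0,0],0],[[0,0,0],[0,0,0],0],[[0,0,0],[0,0,0],0],[[0,0,0],[0,0,0],0],[[0,0.03,0],[0,0,0],0],[[0,0,0],[0,0,0],0],[[0,0,0],[0,0,0],0],[[0,0,0],[0,0,0],0]]';  python3 - <<'E'
from packs import *
to([.5573,.0802,.081],93.19)
s=img('side','s8'); crop(s,160,110,320,270,4,'s8c')
t=img('top','t8'); crop(t,180,150,320,300,4,'t8c')
E
```

```text
time: 10.6
ee_pos: [0.5491, 0.1492, 0.1687]
tcp_rot: [-0.486, -0.514, 0.514, 0.486]
ft_force: [0.2, -0.2, -1.7]
width: 0.219
time: 11.6
ee_pos: [0.5524, 0.1111, 0.1399]
tcp_rot: [0.486, 0.514, -0.513, -0.486]
ft_force: [0.1, 0.9, -1.7]
width: 0.222
t 11.6 H [0.5578 0.0802 0.1399] yaw 93.18 down [ 1.4e-03  5.0e-04 -1.0e+00] F [ 0.1  0.9 -1.7] w 0.222
ry -0.0002
shift [-0.      0.0589  0.0005]
```

View pics/s8c.png

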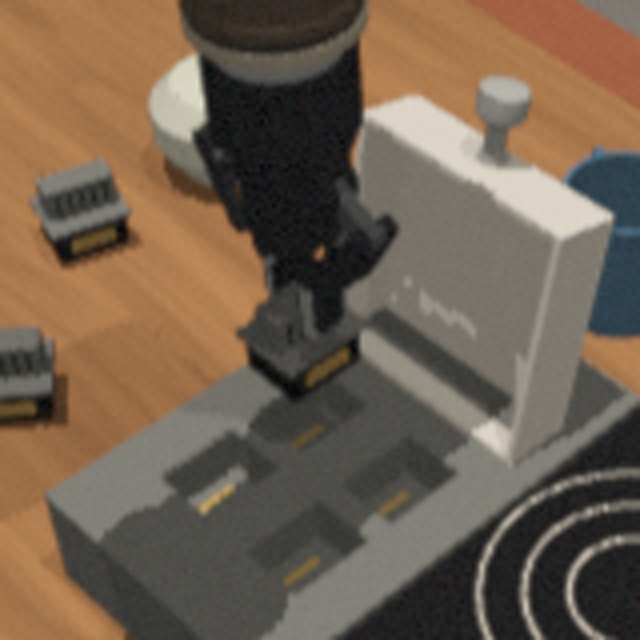

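View pics/t8c.png

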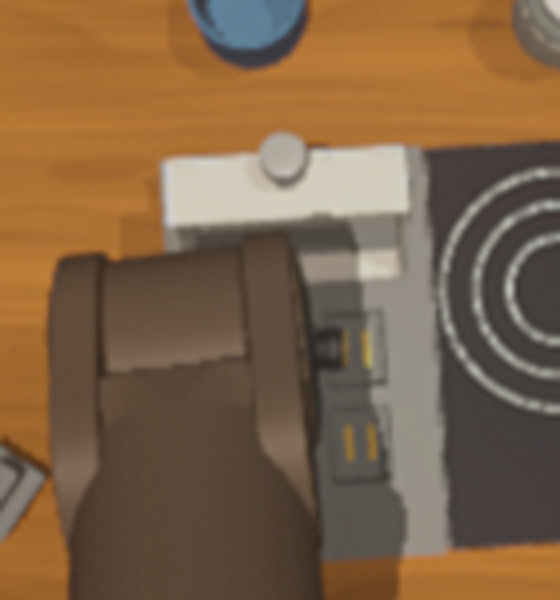

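Run:
```python
from packs import *
s=cv2.imread('pics/s8.png')
cv2.imwrite('pics/s8d.png',cv2.convertScaleAbs(cv2.resize(s[175:245,210:280],None,fx=8,fy=8,interpolation=cv2.INTER_CUBIC),alpha=1.8))
```

```text
(no output)
```

View pics/s8d.png

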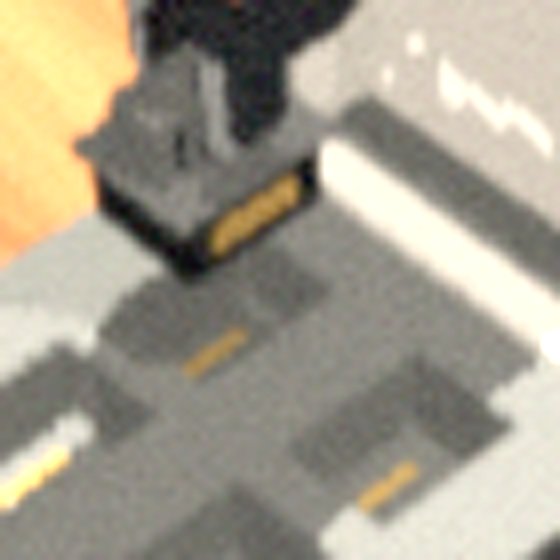

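Run:
```python
from packs import *
for n,(x,y) in dict(L=(78,145),B=(187,222),Rr=(330,128)).items():
    print(n,H(plane('side',[((x+.5)/8-.5+210,(y+.5)/8-.5+175)],.134)[0]).round(4))
```

```text
L [0.5297 0.1007 0.134 ]
B [0.5313 0.0583 0.134 ]
Rr [0.5816 0.0581 0.134 ]
```

```bash
python3 -m creep '[[[0,0.02,0],[0,0,0],0],[[0,0.008,0.0005],[0,0,0],0],[[0,0.004,0],[0,0,0],0],[[0,0.003,0],[0,0,0],0],[[0,0.003,0],[0,0,0],0],[[0,0.003,0],[0,0,0],0],[[0,0,0],[0,0,0],0],[[0,0,0],[0,0,0],0]]' 60;  python3 - <<'E'
from packs import *
to([.5573,.0802,.081],93.19)
s=img('side','s9')
cv2.imwrite('pics/s9d.png',cv2.convertScaleAbs(cv2.resize(s[175:245,210:280],None,fx=8,fy=8,interpolation=cv2.INTER_CUBIC),alpha=1.8))
E
```

```text
time: 12.7
ee_pos: [0.552, 0.1108, 0.0981]
tcp_rot: [0.486, 0.514, -0.513, -0.486]
ft_force: [5.2, 0.8, -4.9]
width: 0.218
t 12.7 H [0.5573 0.0799 0.0981] yaw 93.16 down [ 1.3e-03  1.0e-04 -1.0e+00] F [ 5.2  0.8 -4.9] w 0.218
ry -0.0006
shift [0.0003 0.0171 0.    ]
```

View pics/s9d.png

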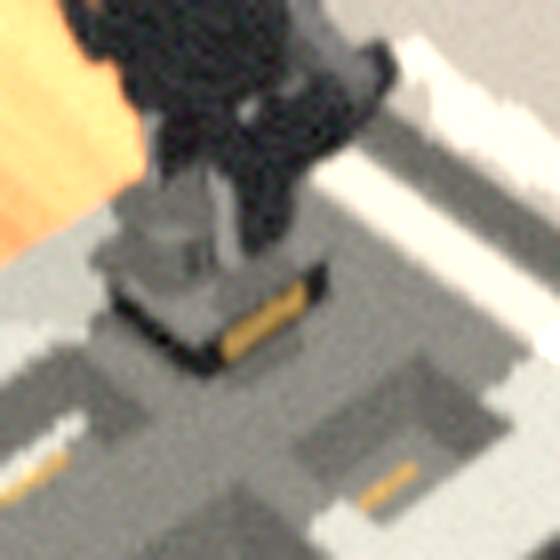

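```bash
python3 -m creep '[[[0,0.004,-0.0005],[0,0,0],0],[[0,0.004,0],[0,0,0],0],[[0,0.004,0],[0,0,0],0],[[0,0.003,0],[0,0,0],0],[[0,0.003,0],[0,0,0],0],[[0,0,0],[0,0,0],0],[[0,0,0],[0,0,0],0],[[0,0,0],[0,0,0],0]]' 60;  python3 - <<'E'
from packs import *
to([.5573,.0802,.081],93.19)
s=img('side','s10')
cv2.imwrite('pics/s10d.png',cv2.convertScaleAbs(cv2.resize(s[175:245,210:280],None,fx=8,fy=8,interpolation=cv2.INTER_CUBIC),alpha=1.8))
E
```

```text
time: 13.75
ee_pos: [0.5523, 0.111, 0.0806]
tcp_rot: [0.486, 0.514, -0.513, -0.486]
ft_force: [2.2, 0.6, 7.9]
width: 0.218
t 13.75 H [0.5576 0.0801 0.0806] yaw 93.17 down [ 1.1e-03  6.0e-04 -1.0e+00] F [2.2 0.6 7.9] w 0.218
ry -0.0003
shift [ 0.0001 -0.0004  0.0003]
```

View pics/s10d.png

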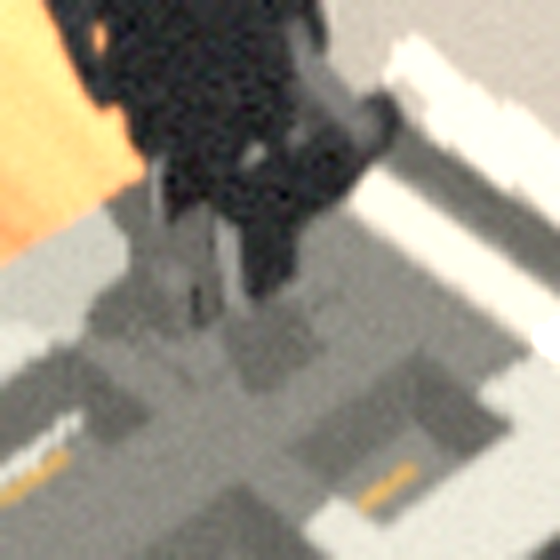

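```bash
python3 -m creep '[[[0,0.003,0],[0,0,0],0],[[0,0,0],[0,0,0],0],[[0,-0.002,0],[0,0,0],0.5],[[0,0,0],[0,0,0],0.5],[[0,-0.02,0],[0,0,0],0.5],[[0,-0.04,0],[0,0,0],0.5],[[0.04,-0.03,0.02],[0,0,0],0.6],[[0.05,0,0.03],[0,0,0],0.6]]';  python3 - <<'E'
from packs import *
to([.4732,.2653,.11],56.6)
s=img('side','s11')
cv2.imwrite('pics/s11d.png',cv2.convertScaleAbs(cv2.resize(s[175:275,170:290],None,fx=6,fy=6,interpolation=cv2.INTER_CUBIC),alpha=1.8))
E
```

```text
time: 14.8
ee_pos: [0.4978, 0.198, 0.1705]
tcp_rot: [0.487, 0.514, -0.512, -0.486]
ft_force: [1.4, 1.2, 0.3]
width: 0.598
t 14.8 H [0.508  0.17   0.1705] yaw 92.98 down [ 2.6e-03  9.0e-04 -1.0e+00] F [1.4 1.2 0.3] w 0.598
ry 0.6349
shift [0.0556 0.0605 0.0848]
```

View pics/s11d.png

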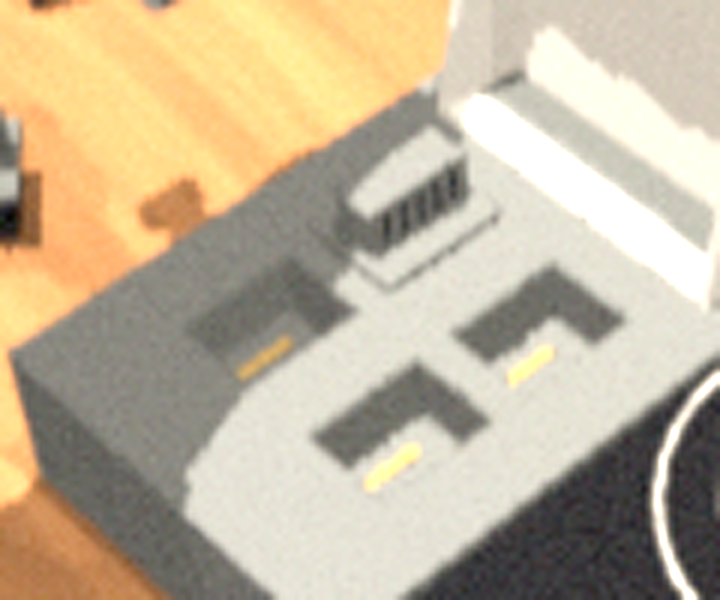

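```bash
python3 -m creep '[[[0,0,0],[0,0.16,0],0.6],[[0,0,0],[0,0.16,0],0.6],[[0,0,0],[0,0.16,0],0.6],[[0,0,0],[0,0.155,0],0.6],[[0.025,0.02,0.04],[0,0,0],0.6],[[0.024,0.03,0.04],[0,0,0],0.6],[[0,0.01,0],[0,0,0],0.6],[[0,0,0],[0,0,0],0.6]]'
python3 - <<'E'
from packs import *
packs(img('top','t12'))
to([.4732,.2653,.037],56.6)
s=img('side','s12'); crop(s,100,100,240,230,5,'s12c')
E
```

```text
time: 15.85
ee_pos: [0.4559, 0.2816, 0.1077]
tcp_rot: [0.622, 0.335, -0.337, -0.622]
ft_force: [0.2, -0.4, -0.3]
width: 0.604
H [0.596  0.3579] ang 164.2 size [np.float64(47.0), np.float64(55.1)] px [144. 231.]
t 15.9 H [0.4719 0.2554 0.1085] yaw 56.71 down [-0.001  -0.0017 -1.    ] F [0.8 0.1 0.4] w 0.598
ry 0.0019
shift [0.0088 0.0715 0.0048]
```

View pics/s12c.png

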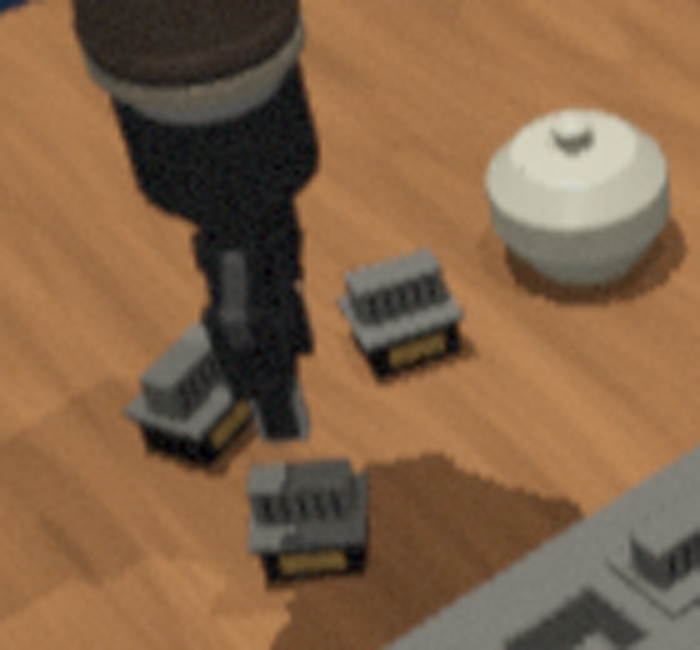

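```bash
python3 -m creep '[[[0.0088,0.02,0.0048],[0,0.002,0],0.6],[[0,0.02,0],[0,0,0],0.6],[[0,0.016,0],[0,0,0],0.6],[[0,0.0155,0],[0,0,0],0.6],[[0,0,0],[0,0,0],0.6],[[0,0,0],[0,0,0],0],[[0,0,0],[0,0,0],0],[[0,0,0],[0,0,0],0]]' 50
python3 - <<'E'
from packs import *
to([.4732,.2653,.037],56.6)
s=img('side','s13'); crop(s,120,130,240,230,5,'s13c')
E
```

```text
time: 16.95
ee_pos: [0.458, 0.2929, 0.038]
tcp_rot: [-0.622, -0.336, 0.335, 0.623]
ft_force: [-0.5, -1.3, 2.9]
width: 0.223
t 16.95 H [0.4736 0.267  0.038 ] yaw 56.66 down [ 8.e-04  7.e-04 -1.e+00] F [-0.5 -1.3  2.9] w 0.223
ry 0.001
shift [-0.0016  0.001  -0.0007]
```

View pics/s13c.png

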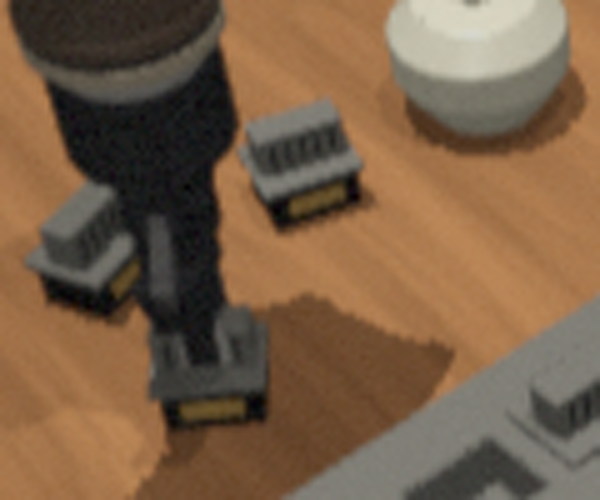

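```bash
python3 -m creep '[[[0,-0.02,0],[0,0,0],0],[[0,-0.04,0],[0,-0.157,0],0],[[0,-0.04,0],[0,-0.16,0],0],[[0,-0.032,0],[0,-0.16,0],0],[[0,0,0],[0,-0.16,0],0],[[-0.037,0,-0.004],[0,0,0],0],[[-0.05,0,-0.004],[0,0,0],0],[[-0.05,0,-0.005],[0,0,0],0]]'; python3 -m creep '[[[-0.05,0,-0.005],[0,0,0],0],[[0,0,0],[0,0,0],0],[[0,0.03,0],[0,0,0],0],[[0,0.02,0],[0,0,0],0],[[0,0,0],[0,0,0],0],[[0,0,0],[0,0,0],0],[[0,0,0],[0,0,0],0],[[0,0,0],[0,0,0],0]]';  python3 - <<'E'
from packs import *
to([.4916,.0801,.081],93.18)
s=img('side','s14'); cv2.imwrite('pics/s14d.png',cv2.convertScaleAbs(cv2.resize(s[175:275,170:290],None,fx=6,fy=6,interpolation=cv2.INTER_CUBIC),alpha=1.8))
E
```

```text
time: 18.0
ee_pos: [0.4779, 0.1553, 0.1693]
tcp_rot: [-0.486, -0.514, 0.514, 0.486]
ft_force: [0.1, -0.1, -2.1]
width: 0.221
time: 19.0
ee_pos: [0.4863, 0.1072, 0.12]
tcp_rot: [0.486, 0.514, -0.513, -0.486]
ft_force: [0.1, -0.3, -2.6]
width: 0.225
t 19.0 H [0.4915 0.08   0.12  ] yaw 93.17 down [ 1.1e-03  5.0e-04 -1.0e+00] F [ 0.1 -0.3 -2.6] w 0.225
ry -0.0002
shift [ 0.0001  0.039  -0.    ]
```

View pics/s14d.png

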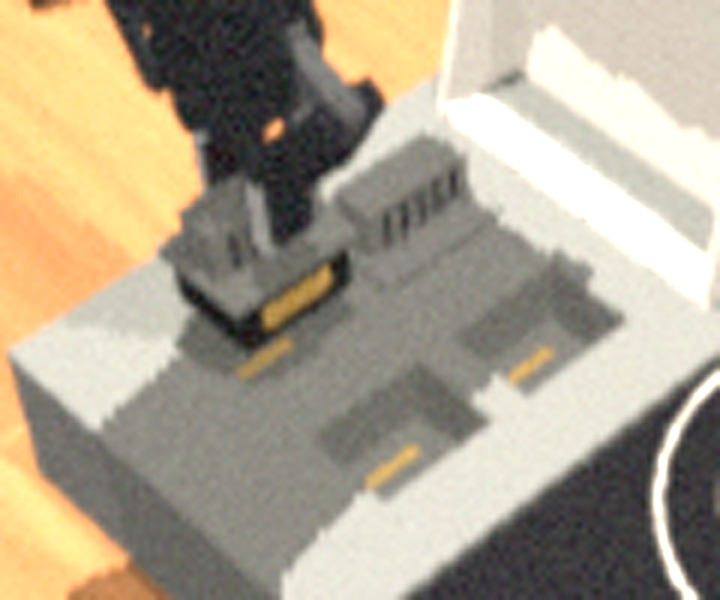

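```bash
python3 -m creep '[[[0,0.008,0],[0,0,0],0],[[0,0.004,0],[0,0,0],0],[[0,0.004,0],[0,0,0],0],[[0,0.003,0],[0,0,0],0],[[0,0.003,0],[0,0,0],0],[[0,0,0],[0,0,0],0],[[0,0,0],[0,0,0],0],[[0,0,0],[0,0,0],0]]' 60; python3 w.py .4916 .0801 .082 93.18
```

```text
time: 20.05
ee_pos: [0.486, 0.1075, 0.0973]
tcp_rot: [0.486, 0.514, -0.514, -0.486]
ft_force: [1.9, 5.2, -6.2]
width: 0.22
t 20.05 H [0.4912 0.0803 0.0973] yaw 93.19 down [ 2.e-04  5.e-04 -1.e+00] F [ 1.9  5.2 -6.2] w 0.22
ry 0.0001
shift [-0.0002  0.0153 -0.0004]
```

```bash
python3 -m creep '[[[0.0005,0.004,-0.0002],[0,0,0],0],[[0,0.004,0],[0,0,0],0],[[0,0.004,0],[0,0,0],0],[[0,0.003,0],[0,0,0],0],[[0,0.003,0],[0,0,0],0],[[0,0.002,0],[0,0,0],0],[[0,0,0],[0,0,0],0],[[0,0,0],[0,0,0],0]]' 60; python3 w.py .4916 .0801 .082 93.18
```

```text
time: 21.05
ee_pos: [0.4865, 0.1073, 0.0812]
tcp_rot: [0.486, 0.514, -0.512, -0.487]
ft_force: [-18.2, -0.2, 62.2]
width: 0.22
t 21.05 H [0.4917 0.08   0.0812] yaw 93.1 down [ 0.0013  0.0023 -1.    ] F [-18.2  -0.2  62.2] w 0.22
ry -0.0014
shift [ 0.0001 -0.0008  0.0001]
```

```bash
python3 -m creep '[[[0,-0.003,0],[0,0,0],0.5],[[0,0,0],[0,0,0],0.5],[[0,0,0],[0,0,0],0.5],[[0,-0.03,0],[0,0,0],0.5],[[0,-0.05,0],[0,0,0],0.5],[[0.05,-0.01,0],[0,0,0],0.6],[[0.058,0,0],[0,0,0],0.6],[[0.058,0,0],[0,0,0],0.6]]';  python3 - <<'E'
from packs import *
s=img('side','s15'); cv2.imwrite('pics/s15d.png',cv2.convertScaleAbs(cv2.resize(s[175:275,170:290],None,fx=6,fy=6,interpolation=cv2.INTER_CUBIC),alpha=1.8))
packs(img('top','t15'))
to([.482,.379,.11],114.1)
E
```

```text
time: 22.05
ee_pos: [0.4769, 0.2745, 0.1703]
tcp_rot: [-0.486, -0.513, 0.513, 0.486]
ft_force: [0.8, -0.0, 0.3]
width: 0.599
H [0.596  0.3579] ang 164.4 size [np.float64(47.1), np.float64(55.2)] px [144. 231.]
t 22.15 H [0.4899 0.2539 0.1696] yaw 93.68 down [-0.001   0.0024 -1.    ] F [-0.  -0.6 -0.1] w 0.6
ry -0.3563
shift [ 0.1196  0.0599 -0.0373]
```

View pics/s15d.png

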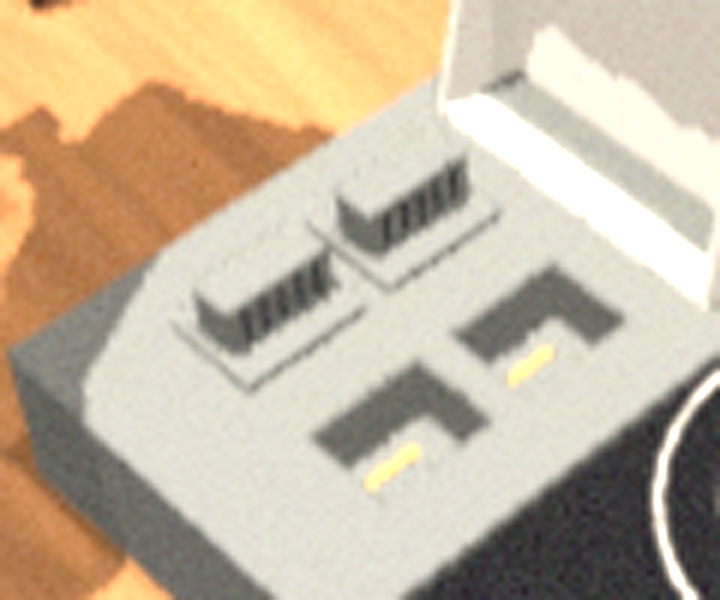

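```bash
python3 -m creep '[[[0,0,0],[0,-0.18,0],0.6],[[0,0,0],[0,-0.182,0],0.6],[[0.03,0,-0.01],[0,0,0],0.6],[[0.045,0.02,-0.015],[0,0,0],0.6],[[0.042,0.03,-0.012],[0,0,0],0.6],[[0,0.01,0],[0,0,0],0.6],[[0,0,0],[0,0,0],0.6],[[0,0,0],[0,0,0],0.6]]';  python3 - <<'E'
from packs import *
s=img('side','s16'); crop(s,60,80,240,230,4,'s16c')
packs(img('top','t16'))
to([.482,.379,.038],114.1)
E
```

```text
time: 23.15
ee_pos: [0.4645, 0.3937, 0.111]
tcp_rot: [0.387, 0.592, -0.592, -0.386]
ft_force: [0.8, -0.8, -0.6]
width: 0.602
H [0.4828 0.3749] ang 17.1 size [np.float64(51.8), np.float64(56.9)] px [139. 272.]
H [0.5956 0.3579] ang 164.5 size [np.float64(47.1), np.float64(56.0)] px [144. 231.]
t 23.25 H [0.4856 0.3678 0.1114] yaw 113.8 down [ 1.2e-03  6.0e-04 -1.0e+00] F [ 0.4 -0.5  0.3] w 0.602
ry -0.0053
shift [ 0.0117  0.0734 -0.0005]
```

View pics/s16c.png

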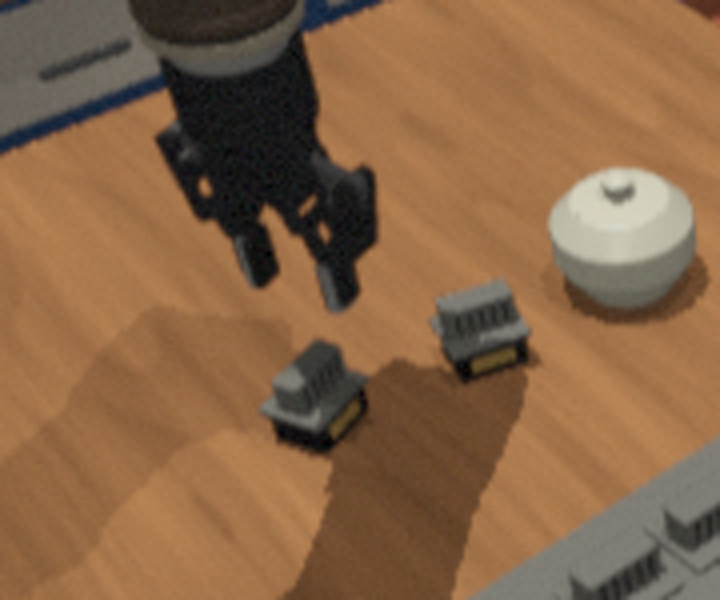

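```bash
python3 -m creep '[[[0.0115,0.015,-0.0005],[0,-0.005,0],0.6],[[0,0.02,0],[0,0,0],0.6],[[0,0.02,0],[0,0,0],0.6],[[0,0.018,0],[0,0,0],0.6],[[0,0,0],[0,0,0],0.6],[[0,0,0],[0,0,0],0],[[0,0,0],[0,0,0],0],[[0,0,0],[0,0,0],0]]' 50
python3 - <<'E'
from packs import *
to([.482,.379,.037],114.1)
s=img('side','s17'); crop(s,90,110,240,230,5,'s17c')
E
```

```text
time: 24.25
ee_pos: [0.4596, 0.4064, 0.0383]
tcp_rot: [0.384, 0.594, -0.593, -0.384]
ft_force: [0.0, 0.8, 2.4]
width: 0.218
t 24.25 H [0.4815 0.3802 0.0383] yaw 114.19 down [ 0.0011  0.0013 -1.    ] F [0.  0.8 2.4] w 0.218
ry 0.0016
shift [-0.0013  0.0013  0.    ]
```

View pics/s17c.png

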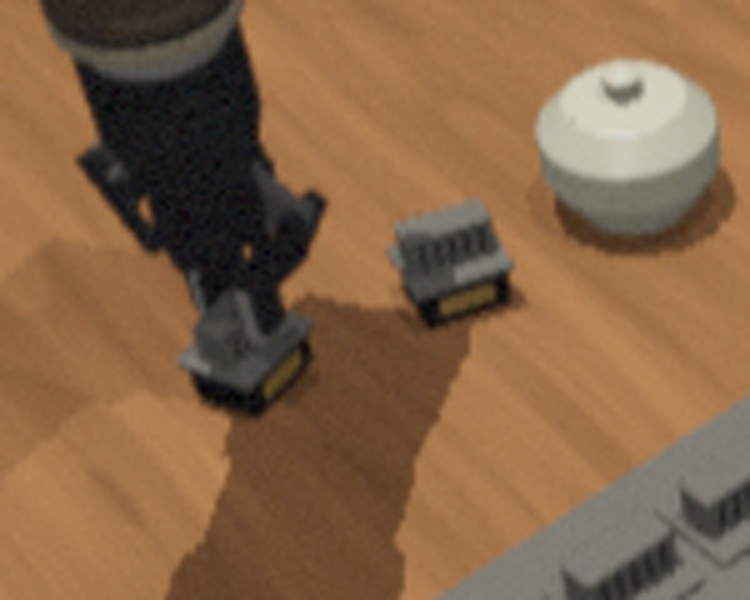

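```bash
python3 -m creep '[[[0,-0.02,0],[0,0,0],0],[[0,-0.045,0],[0,0.12,0],0],[[0,-0.045,0],[0,0.123,0],0],[[0,-0.022,0],[0,0.123,0],0],[[-0.03,0,-0.006],[0,0,0],0],[[-0.049,0,-0.01],[0,0,0],0],[[-0.049,0,-0.01],[0,0,0],0],[[-0.049,0,-0.01],[0,0,0],0]]'; python3 -m creep '[[[-0.049,0,-0.01],[0,0,0],0],[[-0.049,0,-0.01],[0,0,0],0],[[-0.049,0,-0.01],[0,0,0],0],[[-0.048,0,-0.01],[0,0,0],0],[[0,0,0],[0,0,0],0],[[0,0.03,0],[0,0,0],0],[[0,0.01,0],[0,0,0],0],[[0,0,0],[0,0,0],0]]';  python3 - <<'E'
from packs import *
to([.5576,.0081,.0823],93.18)
s=img('side','s18'); cv2.imwrite('pics/s18d.png',cv2.convertScaleAbs(cv2.resize(s[175:275,170:290],None,fx=6,fy=6,interpolation=cv2.INTER_CUBIC),alpha=1.8))
E
```

```text
time: 25.3
ee_pos: [0.505, 0.2295, 0.1694]
tcp_rot: [-0.486, -0.514, 0.514, 0.486]
ft_force: [1.2, -0.4, -2.4]
width: 0.223
time: 26.3
ee_pos: [0.5552, 0.0392, 0.1289]
tcp_rot: [-0.485, -0.514, 0.514, 0.486]
ft_force: [-0.7, 0.1, -3.5]
width: 0.221
t 26.3 H [0.5565 0.0083 0.1289] yaw 93.26 down [-1.8e-03 -2.0e-04 -1.0e+00] F [-0.7  0.1 -3.5] w 0.221
ry 0.0013
shift [-0.0002  0.0466 -0.0011]
```

View pics/s18d.png

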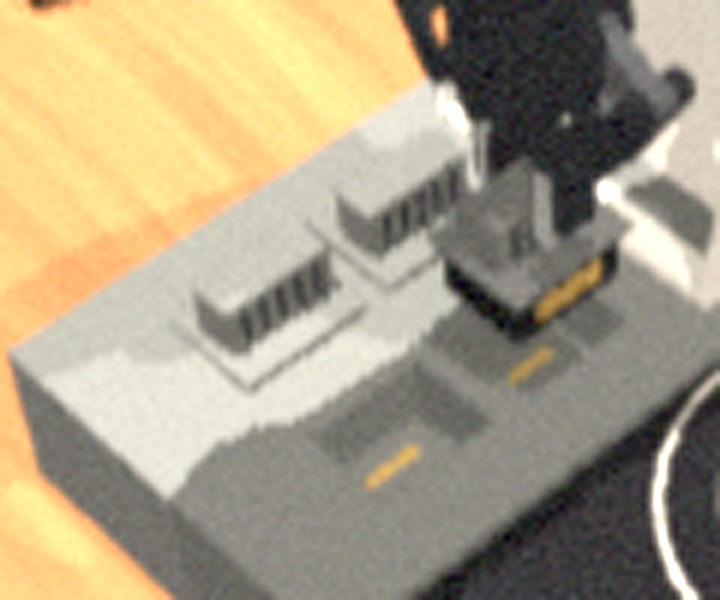

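```bash
python3 -m creep '[[[0,0.012,-0.0004],[0,0,0],0],[[0,0.005,0],[0,0,0],0],[[0,0.004,0],[0,0,0],0],[[0,0.004,0],[0,0,0],0],[[0,0.004,0],[0,0,0],0],[[0,0.003,0],[0,0,0],0],[[0,0,0],[0,0,0],0],[[0,0,0],[0,0,0],0]]' 60; python3 w.py .5576 .0081 .0823 93.18
```

```text
time: 27.35
ee_pos: [0.5564, 0.0388, 0.0975]
tcp_rot: [0.486, 0.514, -0.514, -0.486]
ft_force: [0.8, 0.8, -2.5]
width: 0.221
t 27.35 H [0.5577 0.0078 0.0975] yaw 93.21 down [ 2.e-04  1.e-04 -1.e+00] F [ 0.8  0.8 -2.5] w 0.221
ry 0.0006
shift [0.0003 0.0152 0.0001]
```

Sliding in freely. Push home and release.

```bash
python3 -m creep '[[[0,0.005,0],[0,0,0],0],[[0,0.004,0],[0,0,0],0],[[0,0.004,0],[0,0,0],0],[[0,0.0025,0],[0,0,0],0],[[0,0.001,0],[0,0,0],0],[[0,0.001,0],[0,0,0],0],[[0,0,0],[0,0,0],0],[[0,0,0],[0,0,0],0]]' 60; python3 w.py .5576 .0081 .0823 93.18;  python3 -m creep '[[[0,-0.002,0],[0,0,0],0.5],[[0,0,0],[0,0,0],0.5],[[0,0,0],[0,0,0],0.5],[[0,-0.03,0],[0,0,0],0.5],[[0,-0.05,0],[0,0,0],0.5],[[0.05,-0.01,0],[0,0,0],0.6],[[0.058,0,0],[0,0,0],0.6],[[0.058,0,0],[0,0,0],0.6]]';  python3 - <<'E'
from packs import *
s=img('side','s19'); cv2.imwrite('pics/s19d.png',cv2.convertScaleAbs(cv2.resize(s[175:275,170:290],None,fx=6,fy=6,interpolation=cv2.INTER_CUBIC),alpha=1.8))
packs(img('top','t19'))
to([.596,.3585,.11],77.6)
E
```

```text
time: 28.35
ee_pos: [0.5564, 0.039, 0.0818]
tcp_rot: [0.486, 0.514, -0.513, -0.486]
ft_force: [-9.0, 0.0, 24.3]
width: 0.218
t 28.35 H [0.5577 0.008  0.0818] yaw 93.22 down [ 6.0e-04  1.3e-03 -1.0e+00] F [-9.   0.  24.3] w 0.218
ry 0.0006
shift [ 0.0001 -0.0005  0.0001]
time: 29.35
ee_pos: [0.547, 0.2061, 0.1721]
tcp_rot: [0.486, 0.514, -0.513, -0.486]
ft_force: [1.1, 0.3, -0.1]
width: 0.602
t 29.45 H [0.5563 0.1825 0.1713] yaw 93.8 down [-0.0011  0.0037 -1.    ] F [ 0.1 -0.8 -0.7] w 0.604
ry 0.2828
shift [0.1799 0.0619 0.0089]
```

View pics/s19d.png

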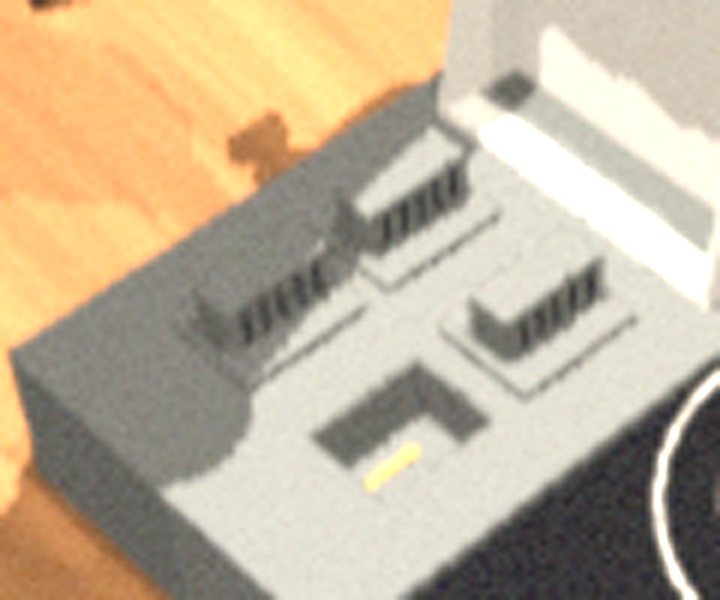

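View pics/s19.png

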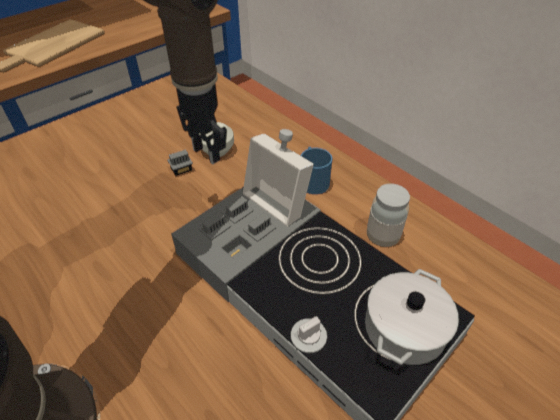

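```bash
python3 - <<'E'
from w import *
for z,uv in ((.05,(141,188)),(.09,(137,186.5))): print(H(plane('top',[uv],z)[0]))
E
python3 -m creep '[[[0,0,0],[0,0.135,0],0.6],[[0,0,0],[0,0.135,0],0.6],[[0.04,0,0.002],[0,0,0],0.6],[[0.045,0.02,0.002],[0,0,0],0.6],[[0.045,0.02,0.002],[0,0,0],0.6],[[0.04,0.01,0.002],[0,0,0],0.6],[[0,0,0],[0,0,0],0.6],[[0,0,0],[0,0,0],0.6]]';  python3 - <<'E'
from packs import *
s=img('side','s20'); crop(s,100,80,280,230,4,'s20c')
packs(img('top','t20'))
to([.596,.3585,.038],77.6)
E
```

```text
[0.71615544 0.35445262 0.05      ]
[0.71544027 0.35296365 0.09      ]
time: 30.45
ee_pos: [0.5755, 0.3713, 0.1215]
tcp_rot: [0.551, 0.443, -0.444, -0.55]
ft_force: [0.7, 0.7, -0.3]
width: 0.598
t 30.55 H [0.5956 0.338  0.1223] yaw 77.64 down [ 5.e-04 -5.e-04 -1.e+00] F [ 0.2 -0.6  0. ] w 0.597
ry 0.0007
shift [0.0198 0.0843 0.0052]
```

View pics/s20c.png

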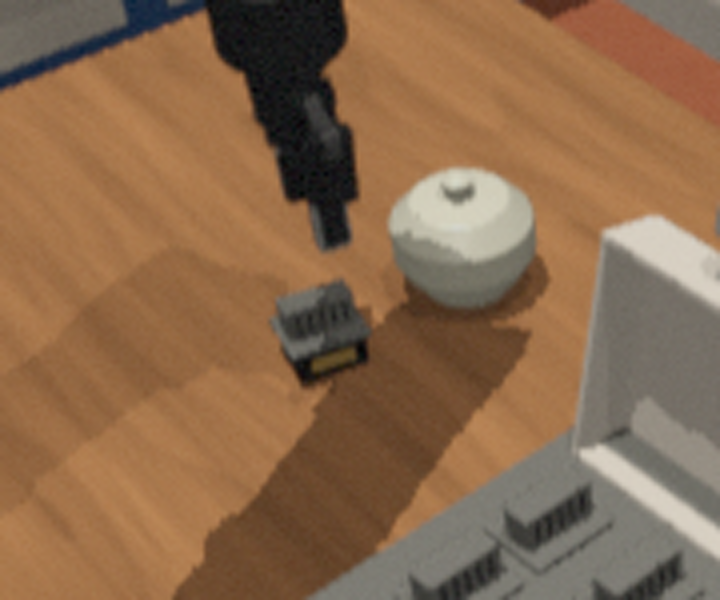

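```bash
python3 -m creep '[[[0.0195,0.01,0.005],[0,0.001,0],0.6],[[0,0.025,0],[0,0,0],0.6],[[0,0.025,0],[0,0,0],0.6],[[0,0.024,0],[0,0,0],0.6],[[0,0,0],[0,0,0],0.6],[[0,0,0],[0,0,0],0],[[0,0,0],[0,0,0],0],[[0,0,0],[0,0,0],0]]' 50
python3 - <<'E'
from packs import *
to([.596,.3585,.038],77.6)
s=img('side','s21'); crop(s,110,110,260,230,5,'s21c')
E
```

```text
time: 31.55
ee_pos: [0.5754, 0.393, 0.0393]
tcp_rot: [-0.551, -0.444, 0.443, 0.551]
ft_force: [-1.0, 0.1, 5.8]
width: 0.219
t 31.55 H [0.5963 0.3604 0.0393] yaw 77.68 down [ 0.0018  0.0015 -1.    ] F [-1.   0.1  5.8] w 0.219
ry 0.0014
shift [-0.0019  0.0013 -0.0002]
```

View pics/s21c.png

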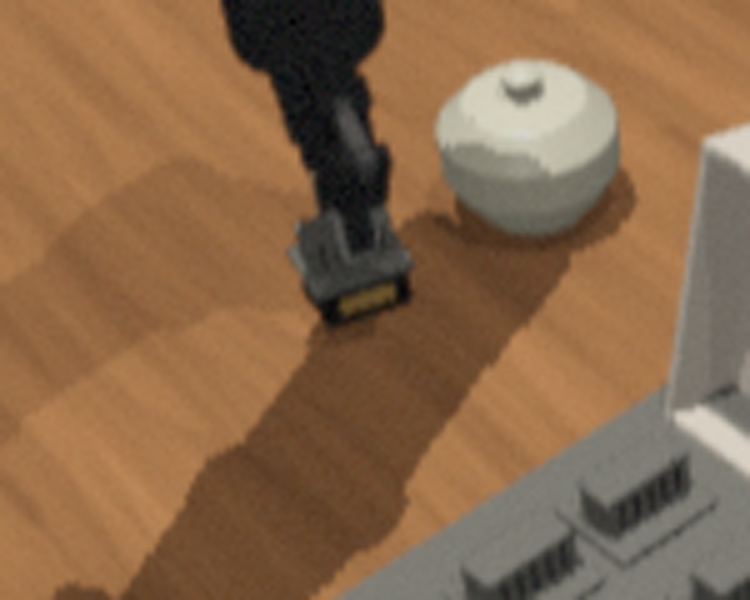

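```bash
python3 -m creep '[[[0,-0.02,0],[0,0,0],0],[[0,-0.045,0],[0,-0.09,0],0],[[0,-0.045,0],[0,-0.09,0],0],[[0,-0.021,0],[0,-0.0905,0],0],[[-0.025,0,0.01],[0,0,0],0],[[-0.045,0,0.013],[0,0,0],0],[[-0.047,0,0.014],[0,0,0],0],[[-0.047,0,0.014],[0,0,0],0]]'; python3 -m creep '[[[-0.047,0,0.014],[0,0,0],0],[[-0.047,0,0.014],[0,0,0],0],[[-0.047,0,0.013],[0,0,0],0],[[-0.047,0,0.013],[0,0,0],0],[[0,0,0],[0,0,0],0],[[0,0.03,0],[0,0,0],0],[[0,0.01,0],[0,0,0],0],[[0,0,0],[0,0,0],0]]';  python3 - <<'E'
from packs import *
to([.4916,.0081,.0833],93.18)
s=img('side','s22'); cv2.imwrite('pics/s22d.png',cv2.convertScaleAbs(cv2.resize(s[175:275,170:290],None,fx=6,fy=6,interpolation=cv2.INTER_CUBIC),alpha=1.8))
E
```

```text
time: 32.6
ee_pos: [0.5323, 0.2242, 0.17]
tcp_rot: [0.486, 0.514, -0.513, -0.486]
ft_force: [0.7, -1.5, -1.6]
width: 0.214
time: 33.6
ee_pos: [0.489, 0.0356, 0.1289]
tcp_rot: [-0.486, -0.514, 0.514, 0.486]
ft_force: [-0.1, -0.1, -1.7]
width: 0.223
t 33.6 H [0.4902 0.0083 0.1289] yaw 93.22 down [-1.2e-03 -2.0e-04 -1.0e+00] F [-0.1 -0.1 -1.7] w 0.223
ry 0.0007
shift [-0.0002  0.0456 -0.0015]
```

View pics/s22d.png

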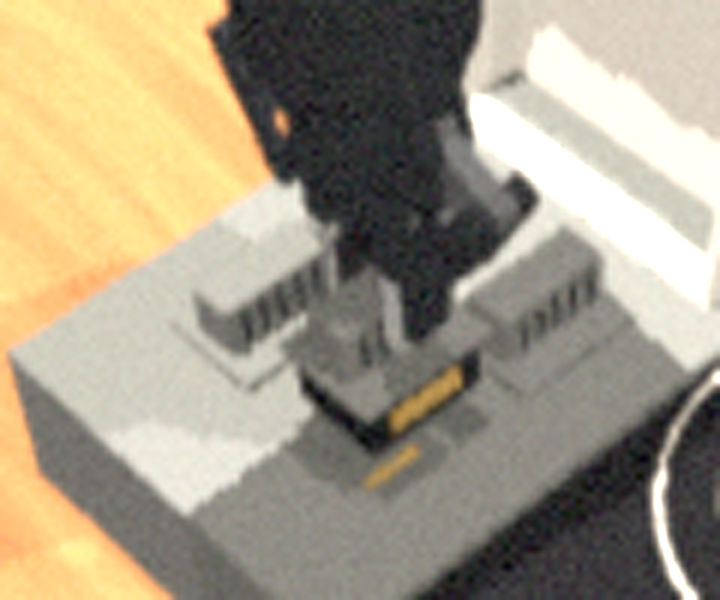

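```bash
python3 -m creep '[[[0,0.011,-0.0007],[0,0,0],0],[[0,0.005,0],[0,0,0],0],[[0,0.004,0],[0,0,0],0],[[0,0.004,0],[0,0,0],0],[[0,0.004,0],[0,0,0],0],[[0,0.003,0],[0,0,0],0],[[0,0,0],[0,0,0],0],[[0,0,0],[0,0,0],0]]' 60; python3 w.py .4916 .0081 .0833 93.18
```

```text
time: 34.65
ee_pos: [0.4904, 0.0352, 0.098]
tcp_rot: [0.486, 0.514, -0.514, -0.486]
ft_force: [3.6, 0.9, -4.1]
width: 0.217
t 34.65 H [0.4916 0.0079 0.098 ] yaw 93.19 down [ 8.e-04  0.e+00 -1.e+00] F [ 3.6  0.9 -4.1] w 0.217
ry 0.0001
shift [0.0002 0.0147 0.    ]
```

```bash
python3 -m creep '[[[0,0.005,-0.0003],[0,0,0],0],[[0,0.004,0],[0,0,0],0],[[0,0.004,0],[0,0,0],0],[[0,0.0025,0],[0,0,0],0],[[0,0.001,0],[0,0,0],0],[[0,0.001,0],[0,0,0],0],[[0,0,0],[0,0,0],0],[[0,0,0],[0,0,0],0]]' 60; python3 w.py .4916 .0081 .0833 93.18;  python3 -m creep '[[[0,-0.002,0],[0,0,0],0.5],[[0,0,0],[0,0,0],0.5],[[0,0,0],[0,0,0],0.5],[[0,-0.03,0],[0,0,0],0.5],[[0,-0.05,0],[0,0,0],0.5],[[0.05,-0.05,0],[0,0,0],0.6],[[0.05,-0.03,0],[0,0,0],0.6],[[0.05,0,0],[0,0,0],0.6]]';  python3 - <<'E'
from packs import *
where()
s=img('side','s23'); cv2.imwrite('pics/s23d.png',cv2.convertScaleAbs(cv2.resize(s[115:275,170:330],None,fx=4,fy=4,interpolation=cv2.INTER_CUBIC),alpha=1.5))
t=img('top','t23')
E
```

```text
time: 35.65
ee_pos: [0.4907, 0.0352, 0.083]
tcp_rot: [0.486, 0.514, -0.513, -0.486]
ft_force: [-8.9, -1.4, 44.2]
width: 0.218
t 35.65 H [0.4919 0.0078 0.083 ] yaw 93.15 down [ 0.0016  0.0018 -1.    ] F [-8.9 -1.4 44.2] w 0.218
ry -0.0006
shift [ 0.0003 -0.0003  0.0003]
time: 36.65
ee_pos: [0.4832, 0.181, 0.2389]
tcp_rot: [0.486, 0.515, -0.512, -0.486]
ft_force: [-0.1, -0.0, -0.5]
width: 0.599
t 36.65 H [0.4925 0.1539 0.2389] yaw 93.16 down [ 0.0035  0.0021 -1.    ] F [-0.1 -0.  -0.5] w 0.599
```

View pics/s23d.png

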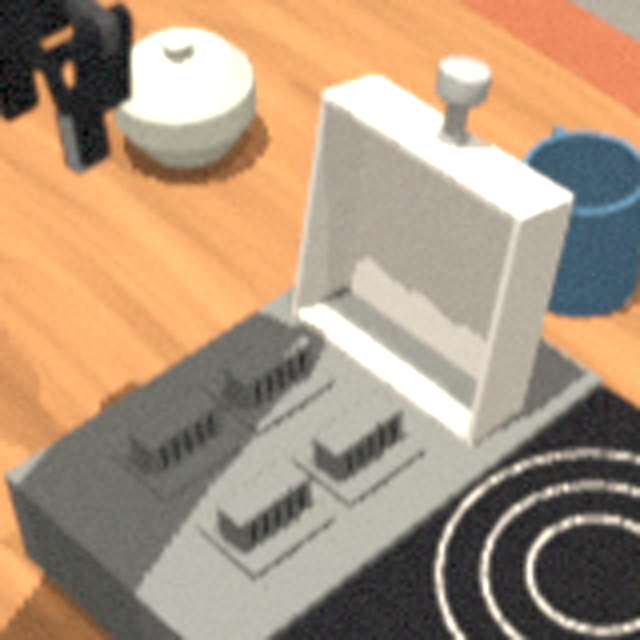

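View pics/t23.png

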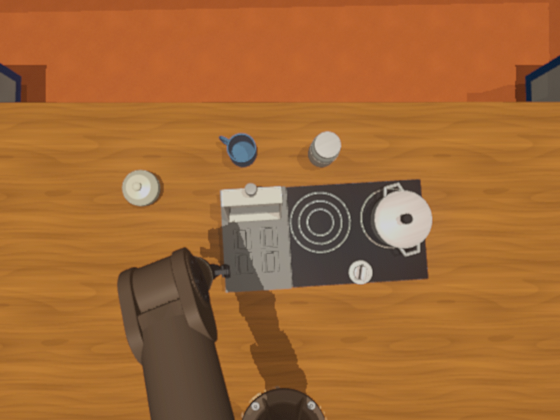

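```bash
python3 -m creep '[[[0,-0.04,-0.01],[0,0,0],0.6],[[-0.01,-0.025,-0.04],[0,0,0],0.6],[[-0.025,0,-0.05],[0,0,0],0.6],[[-0.025,0,-0.04],[0,0,0],0.6],[[-0.025,0,-0.03],[0,0,0],0.6],[[-0.025,0,-0.013],[0,0,0],0.6],[[0,0,0],[0,0,0],0.6],[[0,0,0],[0,0,0],0.6]]' 30
python3 - <<'E'
from w import *
to([.676,.0444,.2225],93.19)
s=img('side','s24'); crop(s,200,60,360,200,4,'s24c')
E
```

```text
time: 37.75
ee_pos: [0.6705, 0.08, 0.3009]
tcp_rot: [-0.485, -0.514, 0.514, 0.486]
ft_force: [0.1, 0.3, 0.1]
width: 0.602
t 37.75 H [0.6739 0.0426 0.3009] yaw 93.2 down [-1.5e-03  4.0e-04 -1.0e+00] F [0.1 0.3 0.1] w 0.602
ry 0.0002
shift [ 0.0018  0.0784 -0.0022]
```

View pics/s24c.png

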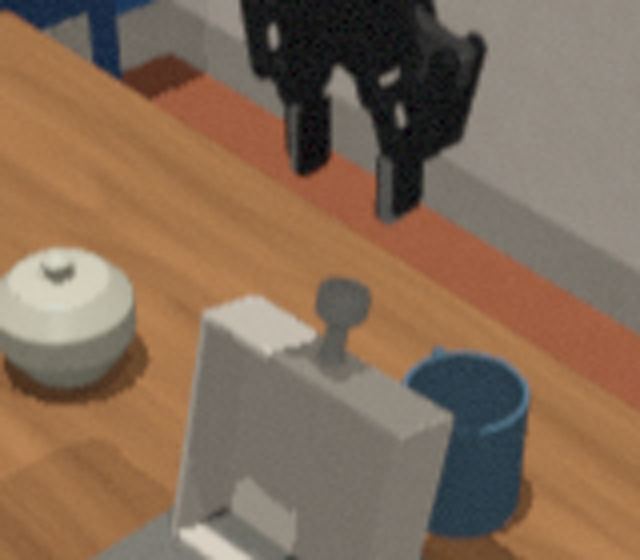

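```bash
python3 -m creep '[[[0.002,0.03,-0.002],[0,0,0],0.6],[[0,0.03,0],[0,0,0],0.6],[[0,0.0185,0],[0,0,0],0.6],[[0,0,0],[0,0,0],0.6],[[0,0,0],[0,0,0],0.1],[[0,0,0],[0,0,0],0.1],[[0,0,0],[0,0,0],0.1],[[0,0,0],[0,0,0],0.1]]' 30
python3 - <<'E'
from w import *
to([.676,.0444,.2225],93.19)
s=img('side','s25'); crop(s,200,60,360,200,4,'s25c')
E
```

```text
time: 38.8
ee_pos: [0.674, 0.082, 0.2245]
tcp_rot: [0.486, 0.515, -0.513, -0.485]
ft_force: [1.5, 0.9, 6.3]
width: 0.314
t 38.8 H [0.6775 0.0443 0.2245] yaw 93.2 down [ 3.e-03  9.e-04 -1.e+00] F [1.5 0.9 6.3] w 0.314
ry 0.0001
shift [0.0001 0.002  0.0016]
```

View pics/s25c.png

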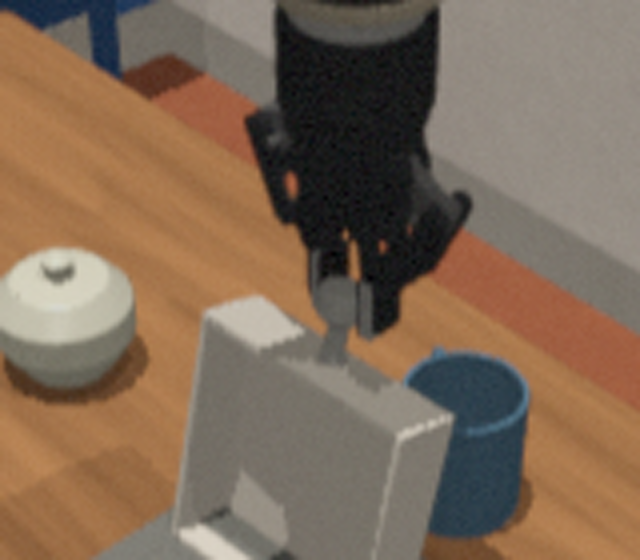

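Gripped; reverse the arc.

```bash
python3 -m creep '[[[0,-0.006,0.0172],[0,0,0],0.1],[[0,-0.0043,0.0178],[0,0,0],0.1],[[0,-0.0025,0.0181],[0,0,0],0.1],[[0,-0.0007,0.0183],[0,0,0],0.1],[[0,0.0012,0.0182],[0,0,0],0.1],[[0,0.003,0.018],[0,0,0],0.1],[[0,0.0048,0.0176],[0,0,0],0.1],[[0,0.0065,0.0171],[0,0,0],0.1]]'; python3 w.py;  python3 -m creep '[[[0,0.0082,0.0163],[0,0,0],0.1],[[0,0.0098,0.0154],[0,0,0],0.1],[[0,0.0113,0.0144],[0,0,0],0.1],[[0,0.0126,0.0132],[0,0,0],0.1],[[0,0.0139,0.0119],[0,0,0],0.1],[[0,0.015,0.0104],[0,0,0],0.1],[[0,0.016,0.0089],[0,0,0],0.1],[[0,0.0168,0.0072],[0,0,0],0.1]]'
python3 - <<'E'
from w import *
where()
s=img('side','s26'); crop(s,140,110,320,260,4,'s26c')
E
```

```text
time: 39.85
ee_pos: [0.5313, 0.074, 0.2218]
tcp_rot: [0.486, 0.515, -0.513, -0.485]
ft_force: [3.8, 1.4, -2.3]
width: 0.315
t 39.85 H [0.5346 0.0443 0.2218] yaw 93.19 down [ 2.6e-03  9.0e-04 -1.0e+00] F [ 3.8  1.4 -2.3] w 0.315
time: 40.85
ee_pos: [0.4335, 0.0685, 0.1175]
tcp_rot: [0.486, 0.514, -0.513, -0.486]
ft_force: [2.0, 1.8, 0.6]
width: 0.312
t 40.85 H [0.4367 0.0442 0.1175] yaw 93.18 down [ 1.3e-03  7.0e-04 -1.0e+00] F [2.  1.8 0.6] w 0.312
```

View pics/s26c.png

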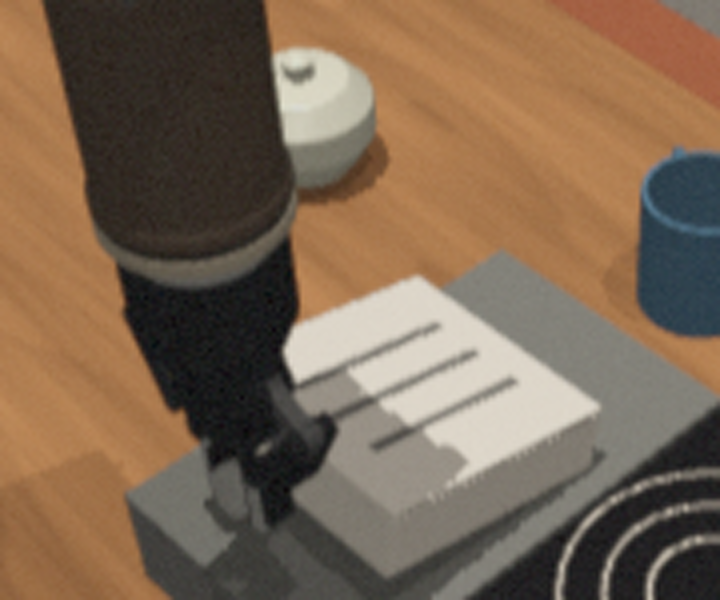

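```bash
python3 -m creep '[[[0,0.01,0.0036],[0,0,0],0.1],[[0,0.01,0.0028],[0,0,0],0.1],[[0,0.01,0.002],[0,0,0],0.1],[[0,0.009,0.0013],[0,0,0],0.1],[[0,0.001,0],[0,0,0],0.1],[[0,0.001,0],[0,0,0],0.1],[[0,0.001,0],[0,0,0],0.1],[[0,0,0],[0,0,0],0.1]]'
python3 - <<'E'
from w import *
where()
s=img('side','s27'); crop(s,140,110,320,260,4,'s27c')
E
```

```text
time: 41.9
ee_pos: [0.4244, 0.068, 0.077]
tcp_rot: [0.486, 0.514, -0.513, -0.486]
ft_force: [-8.2, 0.1, 40.6]
width: 0.313
t 41.9 H [0.4275 0.0443 0.077 ] yaw 93.16 down [ 0.0014  0.0017 -1.    ] F [-8.2  0.1 40.6] w 0.313
```

View pics/s27c.png

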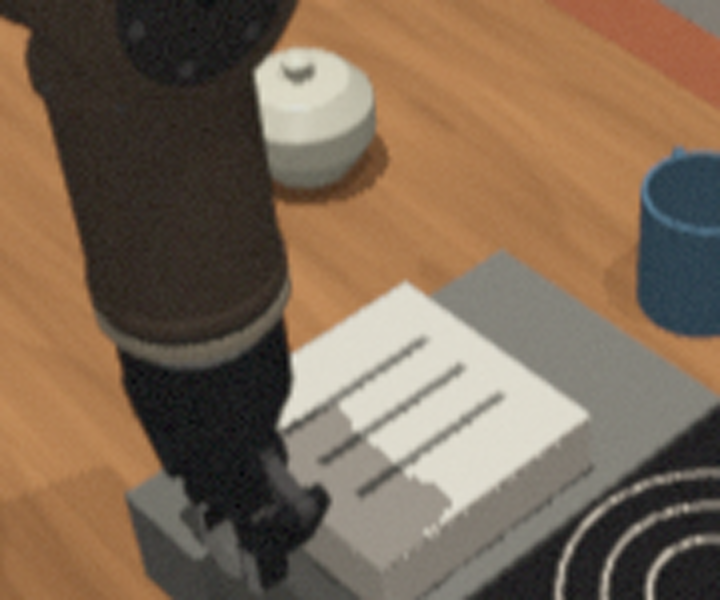

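```bash
python3 -m creep '[[[0,-0.001,0],[0,0,0],0.6],[[0,0,0],[0,0,0],0.6],[[0,0,0],[0,0,0],0.6],[[0,-0.03,0],[0,0,0],0.6],[[0,-0.05,0],[0,0,0],0.6],[[0,-0.05,0],[0,0,0],0.6],[[-0.05,0,0],[0,0,0],0.6],[[-0.05,0,0],[0,0,0],0.6]]'
python3 - <<'E'
from w import *
where()
s=img('side','s28'); t=img('top','t28'); crop(s,150,150,400,370,3,'s28c')
crop(t,200,170,440,300,3,'t28c')
E
```

```text
time: 42.95
ee_pos: [0.4295, -0.0328, 0.207]
tcp_rot: [0.486, 0.515, -0.514, -0.485]
ft_force: [0.6, 0.3, 0.4]
width: 0.602
t 42.95 H [ 0.427  -0.0566  0.207 ] yaw 93.32 down [ 1.4e-03  5.0e-04 -1.0e+00] F [0.6 0.3 0.4] w 0.602
```

View pics/s28c.png

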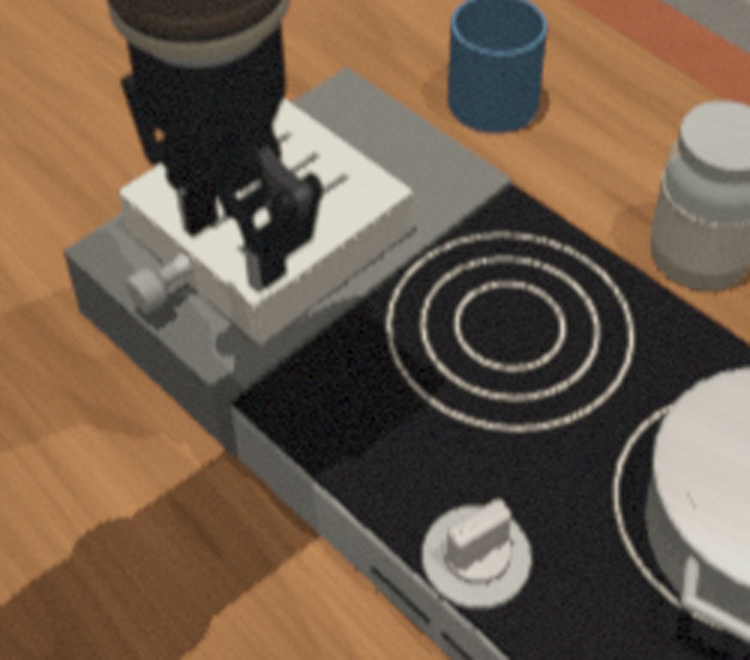

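View pics/t28c.png

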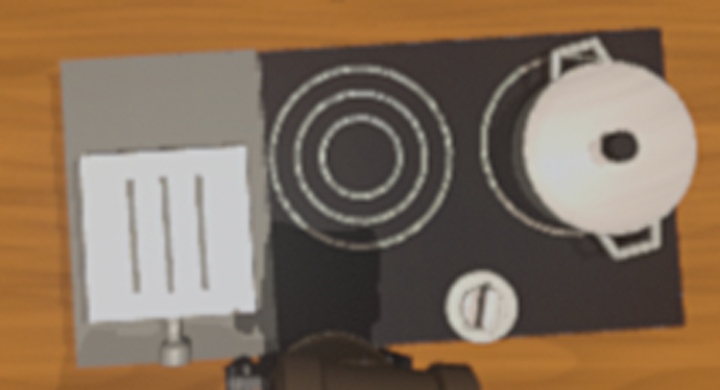

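Run:
```python
from h import *
t=cv2.imread('pics/t28.png');s=cv2.imread('pics/s28.png')
a=cv2.convertScaleAbs(cv2.resize(t[250:295,340:385],None,fx=12,fy=12,interpolation=cv2.INTER_CUBIC),alpha=1.1)
b=cv2.resize(s[305:360,280:335],None,fx=10,fy=10,interpolation=cv2.INTER_CUBIC)
cv2.imwrite('pics/d1.png',a);cv2.imwrite('pics/d2.png',b)
```

```text
(no output)
```

View pics/d1.png

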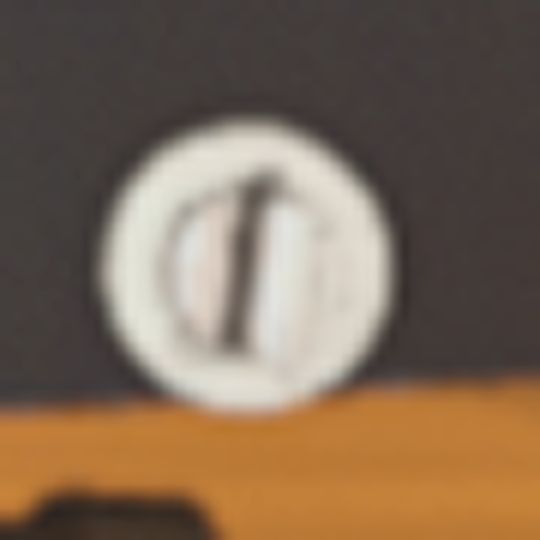

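View pics/d2.png

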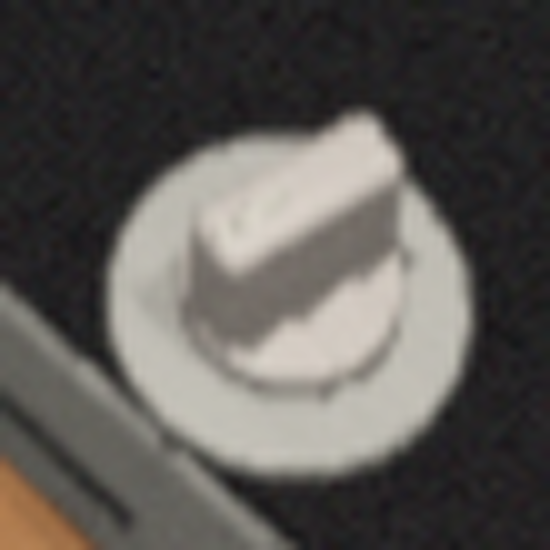

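Run:
```python
from w import *
P=[H(plane('side',[((x+.5)/10-.5+280,(y+.5)/10-.5+305)],.114)[0]) for x,y in ((197,208),(240,270),(403,170),(362,112))]
P=np.array(P);print(P.round(4),P.mean(0))
d=(P[3]-P[0]+P[2]-P[1]);print(np.degrees(np.arctan2(d[1],d[0])),np.linalg.norm(d)/2)
print(H(plane('side',[(28.9+280,29.9+305)],.074)[0]))
for z in (.07,.075): print(H(plane('top',[((248.5)/12-.5+340,(265.5)/12-.5+250)],z)[0]))
```

```text
[[ 0.4309 -0.2265  0.114 ]
 [ 0.4276 -0.2394  0.114 ]
 [ 0.4609 -0.2463  0.114 ]
 [ 0.4643 -0.234   0.114 ]] [ 0.44592624 -0.23655574  0.114     ]
-12.188665384658384 0.03406631229305749
[ 0.44657435 -0.2368236   0.074     ]
[ 0.4473562  -0.23830682  0.07      ]
[ 0.44787407 -0.23717364  0.075     ]
```

```bash
python3 w.py .4468 -.2365 .13 81; python3 -m creep '[[[0,0,0],[0,0.107,0],0.5],[[0,0,0],[0,0.107,0],0.5],[[-0.04,0,0.002],[0,0,0],0.5],[[-0.045,0,0.004],[0,0,0],0.5],[[-0.045,0.01,0.004],[0,0,0],0.5],[[-0.04,0.03,0.004],[0,0,0],0.5],[[0,0.03,0],[0,0,0],0.5],[[0,0,0],[0,0,0],0.5]]' 40; python3 w.py .4468 -.2365 .09 81
```

```text
t 43.05 H [ 0.4262 -0.0608  0.2066] yaw 92.8 down [ 5.0e-04 -1.4e-03 -1.0e+00] F [0.2 1.1 0.1] w 0.602
ry 0.2059
shift [-0.1673  0.0769 -0.0572]
time: 44.05
ee_pos: [0.3869, -0.1972, 0.1349]
tcp_rot: [-0.537, -0.457, 0.46, 0.54]
ft_force: [-0.8, 0.1, -1.1]
width: 0.5
t 44.05 H [ 0.3753 -0.2184  0.1349] yaw 80.86 down [-4.8e-03  9.0e-04 -1.0e+00] F [-0.8  0.1 -1.1] w 0.5
ry -0.0025
shift [-0.0026  0.0445 -0.0739]
```

```bash
python3 -m creep '[[[-0.001,0,-0.035],[0,0,0],0.5],[[-0.001,0,-0.038],[0,0,0],0.5],[[0,0,0],[0,0,0],0.5],[[0,0,0],[0,0,0],0.5],[[0,0,0],[0,0,0],0.5],[[0,0,0],[0,0,0],0.5],[[0,0,0],[0,0,0],0.5],[[0,0,0],[0,0,0],0.5]]' 40
python3 - <<'E'
from w import *
to([.4468,-.2365,.09],81)
s=img('side','s29'); crop(s,230,230,380,380,4,'s29c')
E
```

```text
time: 45.05
ee_pos: [0.4602, -0.2113, 0.1366]
tcp_rot: [0.538, 0.459, -0.459, -0.538]
ft_force: [0.6, -0.3, 0.8]
width: 0.506
t 45.05 H [ 0.4478 -0.2365  0.1366] yaw 80.92 down [ 1.e-04  1.e-04 -1.e+00] F [ 0.6 -0.3  0.8] w 0.506
ry -0.0015
shift [-0.0002  0.0466  0.001 ]
```

View pics/s29c.png

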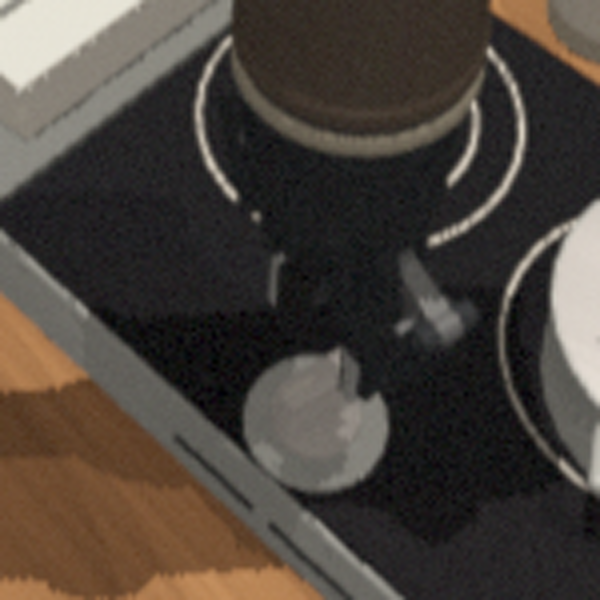

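```bash
python3 -m creep '[[[0,0.016,0.001],[0,0,0],0.5],[[0,0.016,0],[0,0,0],0.5],[[0,0.014,0],[0,0,0],0.5],[[0,0,0],[0,0,0],0.5],[[0,0,0],[0,0,0],0],[[0,0,0],[0,0,0],0],[[0,0,0],[0,0,0],0],[[0,0,0],[0,0,0],0]]' 40
python3 - <<'E'
from w import *
to([.4468,-.2365,.09],81)
s=img('side','s30'); crop(s,230,230,380,380,4,'s30c')
E
```

```text
time: 46.1
ee_pos: [0.4597, -0.2111, 0.0909]
tcp_rot: [0.538, 0.459, -0.459, -0.538]
ft_force: [-0.2, 0.8, 5.4]
width: 0.154
t 46.1 H [ 0.4473 -0.2363  0.0909] yaw 80.93 down [ 9.e-04  0.e+00 -1.e+00] F [-0.2  0.8  5.4] w 0.154
ry -0.0012
shift [-0.0003  0.0009  0.0004]
```

View pics/s30c.png

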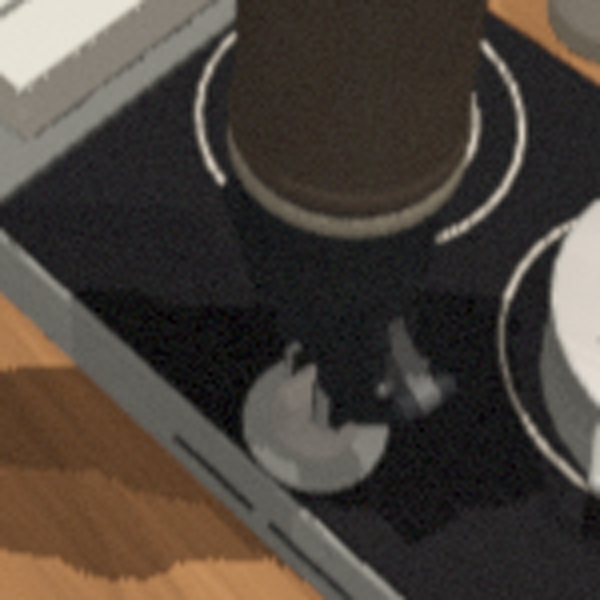

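```bash
python3 -m creep '[[[0,0,0],[0,0.1,0],0],[[0,0,0],[0,0.17,0],0],[[0,0,0],[0,0.17,0],0],[[0,0,0],[0,0.17,0],0],[[0,0,0],[0,0.17,0],0],[[0,0,0],[0,0.17,0],0],[[0,0,0],[0,0.15,0],0],[[0,0,0],[0,0,0],0]]' 40
python3 - <<'E'
from w import *
s,M=where(); print(s['torque'],s['joint_pos'][6])
E
```

```text
time: 47.15
ee_pos: [0.4581, -0.2128, 0.0909]
tcp_rot: [0.699, 0.108, -0.109, -0.698]
ft_force: [-6.2, -4.5, 8.3]
width: 0.155
t 47.15 H [ 0.4456 -0.238   0.0909] yaw 17.67 down [-0.0011 -0.0021 -1.    ] F [-6.2 -4.5  8.3] w 0.155
[-0.83906762  1.47448871 -0.0171995 ] 1.2450892508789277
```

```bash
python3 -m creep '[[[0,0,0],[0,0.05,0],0],[[0,0,0],[0,0.03,0],0],[[0,0,0],[0,0.03,0],0],[[0,0,0],[0,0,0],0],[[0,0,0],[0,0,0],0],[[0,0,0],[0,0,0],0],[[0,0,0],[0,0,0],0],[[0,0,0],[0,0,0],0]]' 40
python3 - <<'E'
from w import *
s,M=where(); print(s['torque'],s['joint_pos'][6])
E
```

```text
time: 48.15
ee_pos: [0.458, -0.2129, 0.0909]
tcp_rot: [0.704, 0.071, -0.072, -0.703]
ft_force: [-6.5, -4.9, 9.4]
width: 0.148
t 48.15 H [ 0.4454 -0.238   0.0909] yaw 11.59 down [-0.0013 -0.0021 -1.    ] F [-6.5 -4.9  9.4] w 0.148
[-1.03196854  1.6587638   0.76029223] 1.1635276350521704
```

```bash
python3 -m creep '[[[0,0,0],[0,0.03,0],0],[[0,0,0],[0,0.02,0],0],[[0,0,0],[0,0,0],0],[[0,0,0],[0,0,0],0],[[0,0,0],[0,0,0],0],[[0,0,0],[0,0,0],0],[[0,0,0],[0,0,0],0],[[0,0,0],[0,0,0],0]]' 40
python3 - <<'E'
from w import *
s,M=where(); print(s['torque'],s['joint_pos'][6])
E
```

```text
time: 49.15
ee_pos: [0.458, -0.2129, 0.091]
tcp_rot: [0.706, 0.054, -0.055, -0.704]
ft_force: [-7.3, -5.2, 9.8]
width: 0.152
t 49.15 H [ 0.4455 -0.238   0.091 ] yaw 8.84 down [-0.0016 -0.0024 -1.    ] F [-7.3 -5.2  9.8] w 0.152
[-1.04785124  1.8025469   1.75703646] 1.126352241076312
```

```bash
python3 -m creep '[[[0,0,0],[0,0,0],0.5],[[0,0,0],[0,0,0],0.5],[[0,0,0],[0,0,0],0.5],[[0,-0.03,0],[0,0,0],0.5],[[0,-0.05,0],[0,0,0],0.5],[[0,-0.05,0],[0,0,0],0.5],[[-0.02,0,0.04],[0,0,0],0.5],[[-0.02,0,0.04],[0,0,0],0.5]]' 40
python3 - <<'E'
from w import *
where()
s=img('side','s31'); t=img('top','t31')
b=cv2.resize(s[305:360,280:335],None,fx=10,fy=10,interpolation=cv2.INTER_CUBIC)
cv2.imwrite('pics/d3.png',b)
E
```

```text
time: 50.15
ee_pos: [0.4074, -0.1376, 0.2206]
tcp_rot: [0.705, 0.054, -0.053, -0.705]
ft_force: [0.1, 0.7, 1.7]
width: 0.5
t 50.15 H [ 0.3991 -0.1601  0.2206] yaw 8.68 down [ 6.e-04 -2.e-04 -1.e+00] F [0.1 0.7 1.7] w 0.5
```

View pics/d3.png

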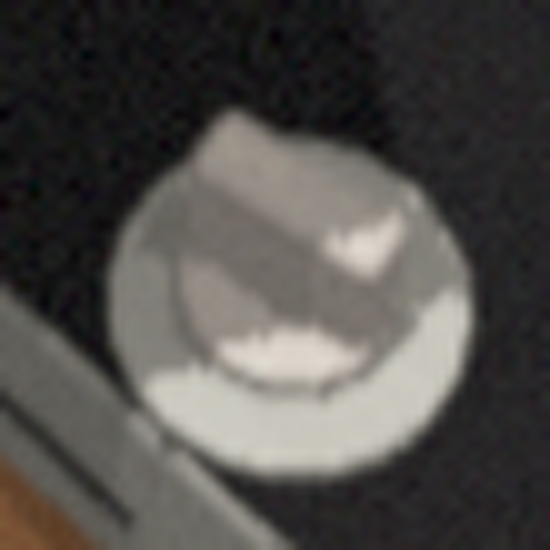

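View pics/t31.png

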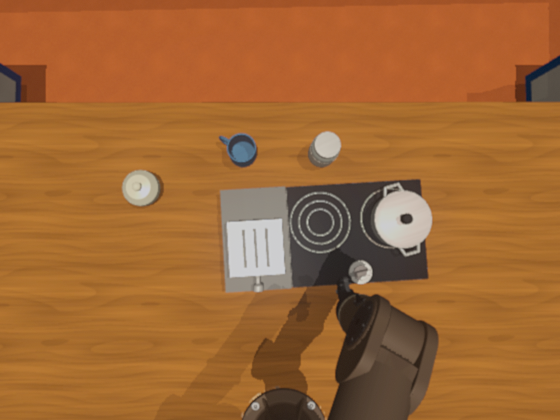

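View pics/s31.png

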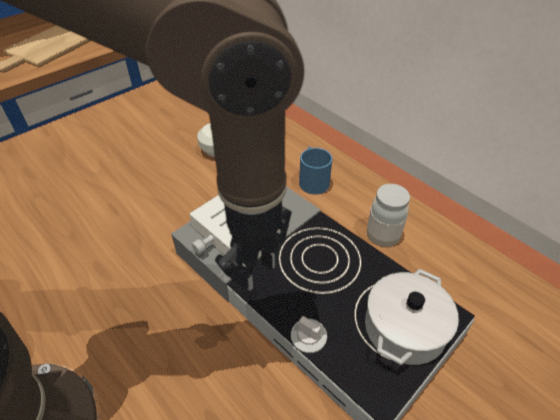

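Run:
```python
from w import *
P=np.array([H(plane('side',[((x+.5)/10-.5+280,(y+.5)/10-.5+305)],.114)[0]) for x,y in ((235,107),(195,168),(408,205),(366,275))])
d=(P[2]-P[0]+P[3]-P[1]);print(np.degrees(np.arctan2(d[1],d[0])),P.mean(0))
# casserole: knob both views, lid rim ellipse, rings
t=cv2.imread('pics/t31.png');s=cv2.imread('pics/s31.png')
def blob(im,x0,y0,x1,y1,th):
    c=cv2.resize(im[y0:y1,x0:x1],None,fx=8,fy=8,interpolation=cv2.INTER_CUBIC).max(2)
    m=(c<th).astype(np.uint8); n,l,st,ce=cv2.connectedComponentsWithStats(m)
    i=1+np.argmin([np.hypot(*(ce[k]-np.array(c.shape[::-1])/2))-0.001*st[k,4] for k in range(1,n)])
    print(st[i]); b=st[i]; return (ce[i]+.5)/8-.5+[x0,y0]
a=blob(t,396,208,418,230,90);b=blob(s,402,286,430,316,70)
print(a,b); p,e=tri(b,a);print('knob',H(p),e); 
for z in (.156,.166): print('top only',H(plane('top',[a],z)[0]))
print('ring',H(np.array([.5969,-.1038,.07])))
```

```text
-79.25998250503662 [ 0.44602177 -0.2362993   0.114     ]
[  39   51   89   73 5410]
[   40    50   141   143 15375]
[405.89468577 218.3603281 ] [415.26506911 300.73780894]
knob [ 0.58338211 -0.34586243  0.15357674] 0.000746531325407905
top only [ 0.58355998 -0.34532952  0.156     ]
top only [ 0.58335488 -0.34182995  0.166     ]
ring [ 0.59019891 -0.136855    0.07      ]
```

```bash
python3 -m creep '[[[0,-0.02,0],[0,-0.18,0],0.5],[[0,0,0],[0,-0.185,0],0.5],[[0,0,0],[0,-0.185,0],0.5],[[0,0,0],[0,-0.185,0],0.5],[[0,0,0],[0,-0.185,0],0.5],[[0,0,0],[0,-0.185,0],0.5],[[0,0,0],[0,-0.185,0],0.5],[[0,0,0],[0,-0.18,0],0.5]]' 40; python3 w.py .5835 -.345 .2 93.19
```

```text
time: 51.25
ee_pos: [0.4078, -0.1384, 0.2405]
tcp_rot: [0.486, 0.514, -0.514, -0.486]
ft_force: [-0.1, 0.3, -0.7]
width: 0.5
t 51.25 H [ 0.3995 -0.1609  0.2405] yaw 93.27 down [ 2.e-04  2.e-04 -1.e+00] F [-0.1  0.3 -0.7] w 0.5
ry 0.0014
shift [-0.1841  0.0405 -0.184 ]
```

```bash
python3 -m creep '[[[-0.035,0,-0.035],[0,0,0],0.5],[[-0.037,0,-0.037],[0,0,0],0.5],[[-0.037,0,-0.037],[0,0,0],0.5],[[-0.037,0,-0.037],[0,0,0],0.5],[[-0.037,0.02,-0.037],[0,0,0],0.5],[[0,0.01,0],[0,0,0],0.5],[[0,0,0],[0,0,0],0.5],[[0,0,0],[0,0,0],0.5]]' 40
python3 - <<'E'
from w import *
to([.5835,-.345,.15],93.19)
s=img('side','s32'); t=img('top','t32')
crop(s,330,200,480,380,4,'s32c')
E
```

```text
time: 52.25
ee_pos: [0.5996, -0.3109, 0.2113]
tcp_rot: [0.487, 0.513, -0.512, -0.487]
ft_force: [-0.3, 0.0, 1.0]
width: 0.505
t 52.25 H [ 0.5814 -0.3438  0.2113] yaw 92.97 down [ 8.e-04  5.e-04 -1.e+00] F [-0.3  0.   1. ] w 0.505
ry -0.0039
shift [-0.0012  0.0613 -0.0021]
```

View pics/s32c.png

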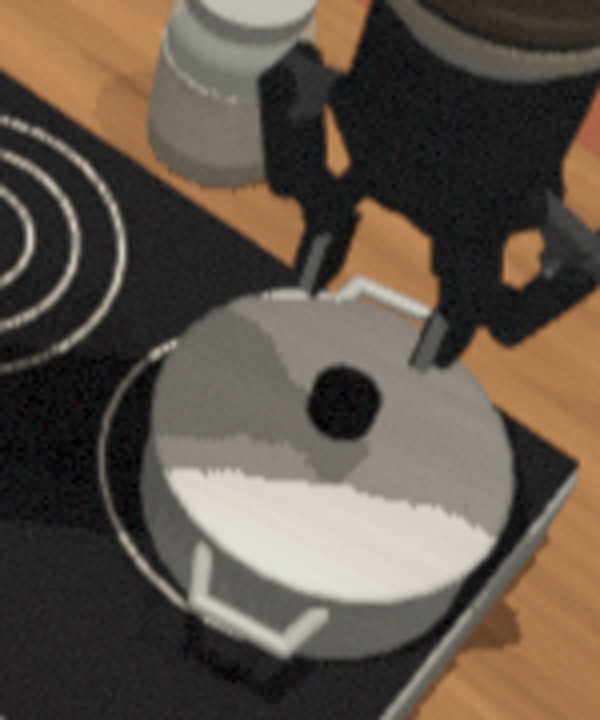

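```bash
python3 -m creep '[[[-0.001,0.02,-0.002],[0,0,0],0.5],[[0,0.02,0],[0,0,0],0.5],[[0,0.015,0],[0,0,0],0.5],[[0,0.005,0],[0,0,0],0.5],[[0,0,0],[0,0,0],0.5],[[0,0,0],[0,0,0],0.1],[[0,0,0],[0,0,0],0.1],[[0,0,0],[0,0,0],0.1]]' 30
python3 - <<'E'
from w import *
to([.5898,-.1360,.151],93.19)
s=img('side','s33'); t=img('top','t33')
crop(s,330,200,480,380,4,'s33c')
E
```

```text
time: 53.35
ee_pos: [0.6022, -0.3124, 0.1512]
tcp_rot: [0.487, 0.513, -0.513, -0.487]
ft_force: [-0.8, 1.7, 5.2]
width: 0.311
t 53.35 H [ 0.5839 -0.3455  0.1512] yaw 92.96 down [ 9.e-04 -2.e-04 -1.e+00] F [-0.8  1.7  5.2] w 0.311
ry -0.004
shift [ 2.095e-01  2.000e-04 -5.900e-03]
```

View pics/s33c.png

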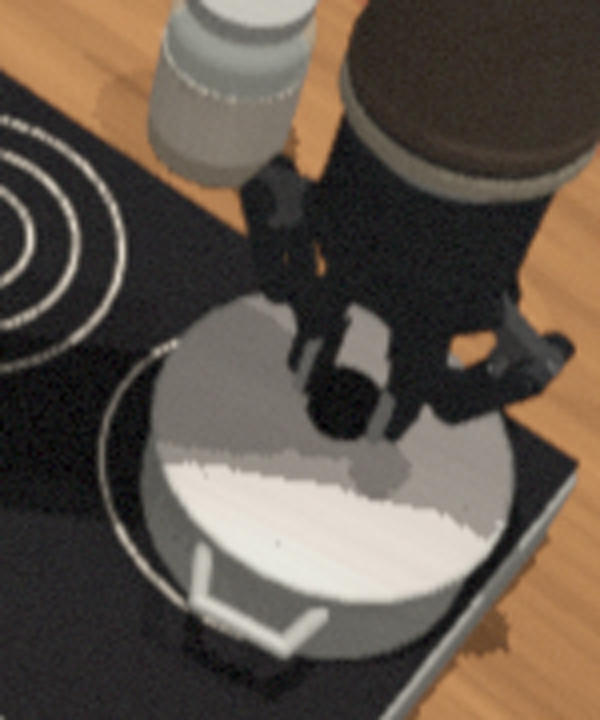

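```bash
python3 -m creep '[[[0.006,0,-0.0003],[0,0,0],0.1],[[0.012,0,-0.0003],[0,0,0],0.1],[[0.014,0,-0.0004],[0,0,0],0.1],[[0.014,0,-0.0004],[0,0,0],0.1],[[0.014,0,-0.0004],[0,0,0],0.1],[[0.014,0,-0.0004],[0,0,0],0.1],[[0.014,0,-0.0004],[0,0,0],0.1],[[0.014,0,-0.0004],[0,0,0],0.1]]' 30; python3 w.py .5897 -.137 .151 92.96; python3 -m creep '[[[0.014,0,-0.0004],[0,0,0],0.1],[[0.014,0,-0.0004],[0,0,0],0.1],[[0.014,0,-0.0004],[0,0,0],0.1],[[0.014,0,-0.0004],[0,0,0],0.1],[[0.014,0,-0.0004],[0,0,0],0.1],[[0.014,0,-0.0004],[0,0,0],0.1],[[0.012,0,-0.0004],[0,0,0],0.1],[[0,0,0],[0,0,0],0.1]]' 30
python3 - <<'E'
from w import *
to([.5897,-.1370,.151],92.96)
s=img('side','s34'); t=img('top','t34')
crop(s,230,150,430,340,3,'s34c')
E
```

```text
time: 54.45
ee_pos: [0.5998, -0.2122, 0.1512]
tcp_rot: [-0.489, -0.512, 0.513, 0.486]
ft_force: [-0.3, -6.3, 2.8]
width: 0.312
t 54.45 H [ 0.5871 -0.2453  0.1512] yaw 92.86 down [ 0.0017 -0.0035 -1.    ] F [-0.3 -6.3  2.8] w 0.312
ry -0.0017
shift [ 0.1083 -0.0002 -0.0022]
time: 55.45
ee_pos: [0.598, -0.1144, 0.1512]
tcp_rot: [0.487, 0.513, -0.513, -0.486]
ft_force: [0.1, -1.9, 5.0]
width: 0.309
t 55.45 H [ 0.5907 -0.1475  0.1512] yaw 92.98 down [ 0.0013 -0.001  -1.    ] F [ 0.1 -1.9  5. ] w 0.309
ry 0.0003
shift [0.0105 0.0001 0.001 ]
```

View pics/s34c.png

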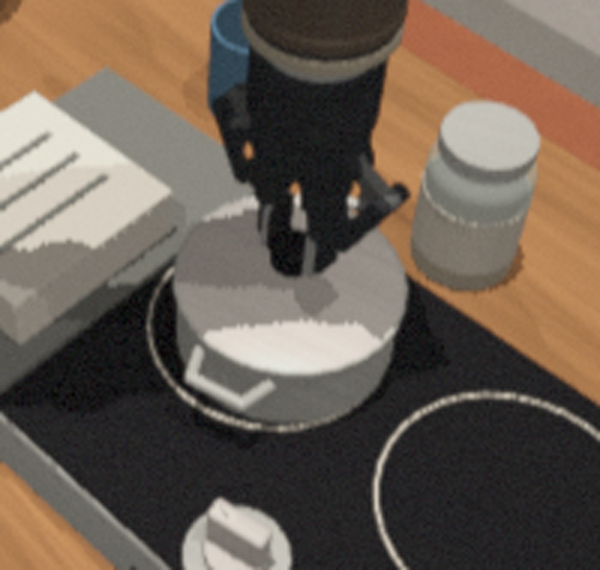

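```bash
python3 -m creep '[[[0.004,0,0.0004],[0,0,0],0.1],[[0.004,0,0.0004],[0,0,0],0.1],[[0.0025,0,0.0002],[0,0,0],0.1],[[0,0,0],[0,0,0],0.1],[[0,0,0],[0,0,0],0.1],[[0,0,0],[0,0,0],0.1],[[0,0,0],[0,0,0],0.1],[[0,0,0],[0,0,0],0.1]]' 30; python3 w.py .5897 -.137 .151 92.96;python3 -m creep '[[[0,0,0],[0,0,0],0.5],[[0,0,0],[0,0,0],0.5],[[0,0,0],[0,0,0],0.5],[[0,-0.02,0],[0,0,0],0.5],[[0,-0.04,0],[0,0,0],0.5],[[0,-0.05,0],[0,0,0],0.5],[[-0.05,0,0.05],[0,0,0],0.5],[[-0.04,0,0.05],[0,0,0],0.5]]'; python3 -m creep '[[[0,0,0.05],[0,0,0],0.5],[[0,0,0.05],[0,0,0],0.5],[[0,0,0.04],[0,0,0],0.5],[[0,0,0],[0,0,0],0.5],[[0,0,0],[0,0,0],0.5],[[0,0,0],[0,0,0],0.5],[[0,0,0],[0,0,0],0.5],[[0,0,0],[0,0,0],0.5]]'
python3 - <<'E'
from w import *
where()
s=img('side','s35'); t=img('top','t35')
crop(t,280,170,440,290,5,'t35c'); crop(s,230,180,480,380,3,'s35c')
E
```

```text
time: 56.55
ee_pos: [0.5965, -0.1055, 0.1512]
tcp_rot: [-0.488, -0.512, 0.513, 0.486]
ft_force: [0.2, -5.2, 4.5]
width: 0.311
t 56.55 H [ 0.5897 -0.1385  0.1512] yaw 92.89 down [ 0.0019 -0.0023 -1.    ] F [ 0.2 -5.2  4.5] w 0.311
ry -0.0013
shift [ 0.0015  0.0002 -0.    ]
time: 57.55
ee_pos: [0.507, -0.1934, 0.2624]
tcp_rot: [0.488, 0.513, -0.513, -0.486]
ft_force: [0.1, -0.3, 0.5]
width: 0.501
time: 58.55
ee_pos: [0.3677, -0.1991, 0.2604]
tcp_rot: [-0.487, -0.512, 0.513, 0.487]
ft_force: [0.1, -0.7, -0.1]
width: 0.499
t 58.55 H [ 0.3561 -0.2193  0.2604] yaw 92.95 down [-9.e-04 -1.e-03 -1.e+00] F [ 0.1 -0.7 -0.1] w 0.499
```

View pics/t35c.png

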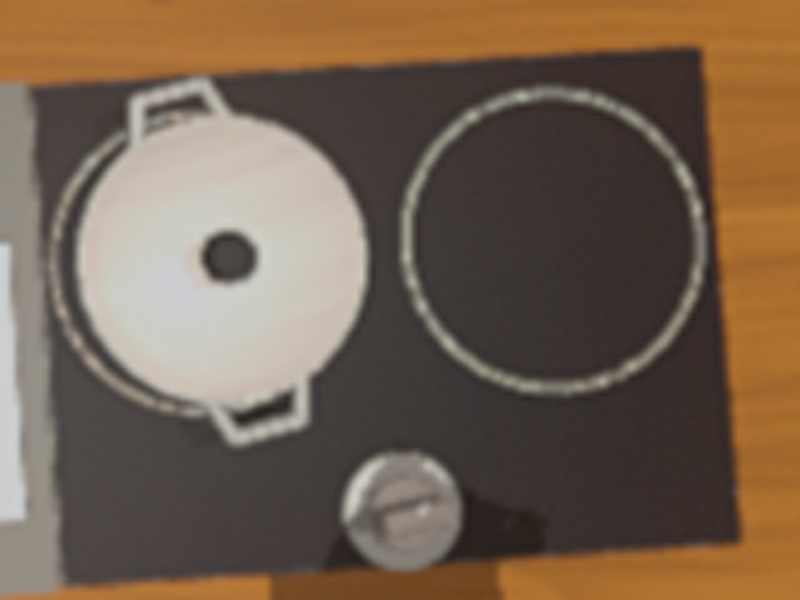

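View pics/s35.png

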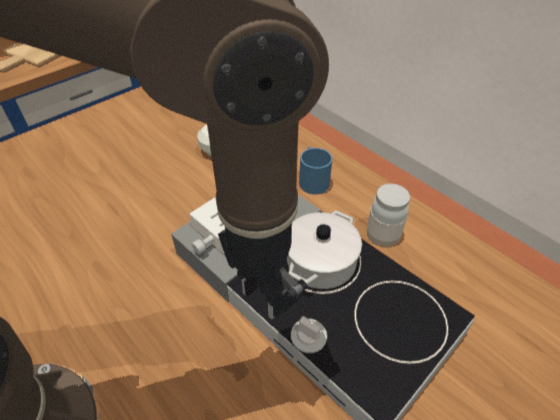

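Run:
```python
from w import *
t=cv2.imread('pics/t35.png');s=cv2.imread('pics/s35.png')
def blob(im,x0,y0,x1,y1,th):
    c=cv2.resize(im[y0:y1,x0:x1],None,fx=8,fy=8,interpolation=cv2.INTER_CUBIC).max(2)
    n,l,st,ce=cv2.connectedComponentsWithStats((c<th).astype(np.uint8))
    i=1+np.argmax(st[1:,4]); print(st[i]); return (ce[i]+.5)/8-.5+[x0,y0]
a=blob(t,315,211,337,231,100);b=blob(s,312,220,336,243,70)
print(a,b);p,e=tri(b,a);print('knob tri',H(p),e,'top@.156',H(plane('top',[a],.156)[0]),'side@.156',H(plane('side',[b],.156)[0]))
# lid outline (top) ellipse
c=cv2.resize(t[185:262,285:365],None,fx=8,fy=8,interpolation=cv2.INTER_CUBIC).min(2)
m=(c>120).astype(np.uint8); m=cv2.morphologyEx(m,cv2.MORPH_OPEN,cv2.getStructuringElement(cv2.MORPH_ELLIPSE,(121,121)))
k=max(cv2.findContours(m,cv2.RETR_EXTERNAL,cv2.CHAIN_APPROX_NONE)[0],key=len); el=cv2.fitEllipse(cv2.convexHull(k))
q=(np.array(el[0])+.5)/8-.5+[285,185]; print('lid',q,np.array(el[1])/8,H(plane('top',[q],.13)[0]))
# rest ring
for n,im,(x0,y0,x1,y1),th in (('top',t,(356,184,426,254),90),('side',s,(350,276,452,366),90)):
    g=cv2.resize(im[y0:y1,x0:x1],None,fx=4,fy=4,interpolation=cv2.INTER_CUBIC).min(2); m=(g>th).astype(np.uint8)
    for k in cv2.findContours(m,cv2.RETR_CCOMP,cv2.CHAIN_APPROX_NONE)[0]:
        if len(k)>500:
            e=cv2.fitEllipse(k); r=H(plane(n,[(np.array(e[0])+.5)/4-.5+[x0,y0]],.07)[0]); print(n,len(k),np.array(e[1])/4,r,'heat->',r[:2]+[0,.195])
```

```text
[  45   46   82   74 4833]
[   38    40   109   120 10610]
[325.26718653 220.94781968] [323.06398445 232.02353911]
knob tri [ 0.58910966 -0.13903224  0.15375332] 0.001578033306364677 top@.156 [ 0.58960309 -0.13926891  0.156     ] side@.156 [ 0.58690861 -0.13969489  0.156     ]
lid [323.84661865 221.64100266] [57.93456268 59.22527695] [ 0.58871357 -0.13931861  0.13      ]
top 698 [60.41033554 61.324543  ] [ 0.58986798 -0.33162069  0.07      ] heat-> [ 0.58986798 -0.13662069]
top 653 [56.64266968 57.57338715] [ 0.58988297 -0.33234349  0.07      ] heat-> [ 0.58988297 -0.13734349]
side 1023 [78.47124481 98.15687561] [ 0.58538609 -0.33524241  0.07      ] heat-> [ 0.58538609 -0.14024241]
side 963 [73.88832855 93.50702667] [ 0.58569573 -0.33495402  0.07      ] heat-> [ 0.58569573 -0.13995402]
```

```bash
python3 -m creep '[[[0.01,0,-0.045],[0,0,0],0.5],[[0.014,0,-0.05],[0,0,0],0.5],[[0.02,0,-0.05],[0,0,0],0.5],[[0.02,0,-0.05],[0,0,0],0.5],[[0.016,0,-0.038],[0,0,0],0.5],[[0,0.03,0],[0,0,0],0.5],[[0,0.03,0],[0,0,0],0.5],[[0,0,0],[0,0,0],0.5]]' 30; python3 w.py .5897 -.1385 .151 92.96
```

```text
time: 59.65
ee_pos: [0.5949, -0.1064, 0.1984]
tcp_rot: [-0.486, -0.512, 0.514, 0.488]
ft_force: [-0.1, 0.5, 0.4]
width: 0.5
t 59.65 H [ 0.5881 -0.1393  0.1984] yaw 92.96 down [-4.5e-03  2.0e-04 -1.0e+00] F [-0.1  0.5  0.4] w 0.5
ry 0.0001
shift [ 0.0008  0.0474 -0.0019]
```

```bash
python3 -m creep '[[[0.0008,0.02,-0.001],[0,0,0],0.5],[[0,0.02,0],[0,0,0],0.5],[[0,0.006,0],[0,0,0],0.5],[[0,0,0],[0,0,0],0.5],[[0,0,0],[0,0,0],0.1],[[0,0,0],[0,0,0],0.1],[[0,0,0],[0,0,0],0.1],[[0,0,0],[0,0,0],0.1]]' 30; python3 w.py .5905 -.1362 .151 92.96
```

```text
time: 60.65
ee_pos: [0.5974, -0.1061, 0.1552]
tcp_rot: [0.487, 0.513, -0.512, -0.487]
ft_force: [-1.8, 2.8, 6.0]
width: 0.31
t 60.65 H [ 0.5906 -0.1392  0.1552] yaw 92.97 down [ 1.e-03  4.e-04 -1.e+00] F [-1.8  2.8  6. ] w 0.31
ry 0.0001
shift [0.003  0.0042 0.0001]
```

```bash
python3 -m creep '[[[0.0012,0,-0.0004],[0,0,0],0.1],[[0.0013,0,-0.0003],[0,0,0],0.1],[[0.0013,0,-0.0003],[0,0,0],0.1],[[0,0,0],[0,0,0],0.1],[[0,0,0],[0,0,0],0.1],[[0,0,0],[0,0,0],0.1],[[0,0,0],[0,0,0],0.1],[[0,0,0],[0,0,0],0.1]]' 30; python3 w.py .5915 -.1369 .151 92.96
```

```text
time: 61.65
ee_pos: [0.5977, -0.1051, 0.1553]
tcp_rot: [-0.488, -0.512, 0.513, 0.486]
ft_force: [-2.8, -7.4, 4.9]
width: 0.307
t 61.65 H [ 0.5909 -0.1382  0.1553] yaw 92.83 down [ 9.0e-04 -3.2e-03 -1.0e+00] F [-2.8 -7.4  4.9] w 0.307
ry -0.0022
shift [ 0.0013  0.0043 -0.0006]
```

```bash
python3 -m creep '[[[0.001,0,-0.0003],[0,0,0],0.1],[[0.001,0,-0.0003],[0,0,0],0.1],[[0,0,0],[0,0,0],0.1],[[0,0,0],[0,0,0],0.1],[[0,0,0],[0,0,0],0.1],[[0,0,0],[0,0,0],0.1],[[0,0,0],[0,0,0],0.1],[[0,0,0],[0,0,0],0.1]]' 30; python3 w.py .5915 -.1369 .151 92.96
```

```text
time: 62.65
ee_pos: [0.5983, -0.1031, 0.1553]
tcp_rot: [-0.489, -0.512, 0.513, 0.486]
ft_force: [-1.7, -5.8, 4.4]
width: 0.307
t 62.65 H [ 0.5916 -0.1363  0.1553] yaw 92.83 down [ 0.0011 -0.0033 -1.    ] F [-1.7 -5.8  4.4] w 0.307
ry -0.0023
shift [-0.0006  0.0043  0.0001]
```

Within 1 mm. Release, retreat to the robot's side clear of the scene, and check.

```bash
python3 -m creep '[[[0,0,0],[0,0,0],0.5],[[0,0,0],[0,0,0],0.5],[[0,0,0],[0,0,0],0.5],[[0,-0.02,0],[0,0,0],0.5],[[0,-0.04,0],[0,0,0],0.5],[[0,-0.05,0],[0,0,0],0.5],[[-0.05,0,0.04],[0,0,0],0.5],[[-0.05,0,0.04],[0,0,0],0.5]]'; python3 -m creep '[[[-0.05,0,0.03],[0,0,0],0.5],[[-0.05,0,0.03],[0,0,0],0.5],[[-0.05,0,0.03],[0,0,0],0.5],[[-0.05,0,0.03],[0,0,0],0.5],[[-0.05,0,0.03],[0,0,0],0.5],[[-0.05,0,0.03],[0,0,0],0.5],[[0,0,0],[0,0,0],0.5],[[0,0,0],[0,0,0],0.5]]'
python3 - <<'E'
from w import *
where()
s=img('side','s36'); t=img('top','t36')
def blob(im,x0,y0,x1,y1,th):
    c=cv2.resize(im[y0:y1,x0:x1],None,fx=8,fy=8,interpolation=cv2.INTER_CUBIC).max(2)
    n,l,st,ce=cv2.connectedComponentsWithStats((c<th).astype(np.uint8))
    i=1+np.argmax(st[1:,4]); return (ce[i]+.5)/8-.5+[x0,y0]
a=blob(t,314,211,336,231,100);b=blob(s,312,220,336,243,70)
print(a,b,H(plane('top',[a],.156)[0]),tri(b,a))
E
```

```text
time: 63.65
ee_pos: [0.5252, -0.2031, 0.2664]
tcp_rot: [0.487, 0.513, -0.513, -0.486]
ft_force: [-0.7, -0.4, 0.6]
width: 0.498
time: 64.65
ee_pos: [0.3685, -0.4976, 0.2648]
tcp_rot: [-0.487, -0.512, 0.513, 0.488]
ft_force: [0.5, 0.1, 0.4]
width: 0.502
t 64.65 H [ 0.3403 -0.5173  0.2648] yaw 92.89 down [-9.e-04  6.e-04 -1.e+00] F [0.5 0.1 0.4] w 0.502
[324.32327326 220.56058699] [322.52402328 231.05946626] [ 0.59073314 -0.13693682  0.156     ] (array([ 0.59693217, -0.10364096,  0.15371707]), np.float64(0.001586153318081133))
```

View pics/s36.png

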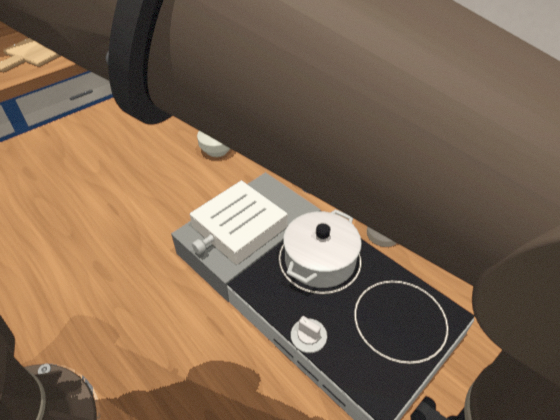

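View pics/t36.png

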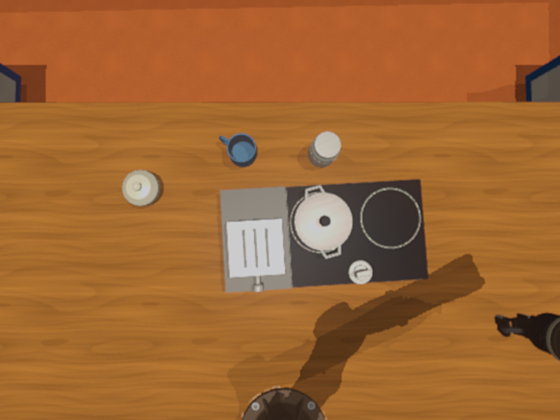

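Run:
```python
from w import *
s=cv2.imread('pics/s36.png'); crop(s,170,170,350,360,4,'s36c')
cv2.imwrite('pics/s36c.png',cv2.resize(cv2.imread('pics/s36c.png'),None,fx=.78,fy=.78))
cv2.imwrite('pics/d4.png',cv2.resize(s[305:360,280:335],None,fx=10,fy=10,interpolation=cv2.INTER_CUBIC))
```

```text
(no output)
```

View pics/s36c.png

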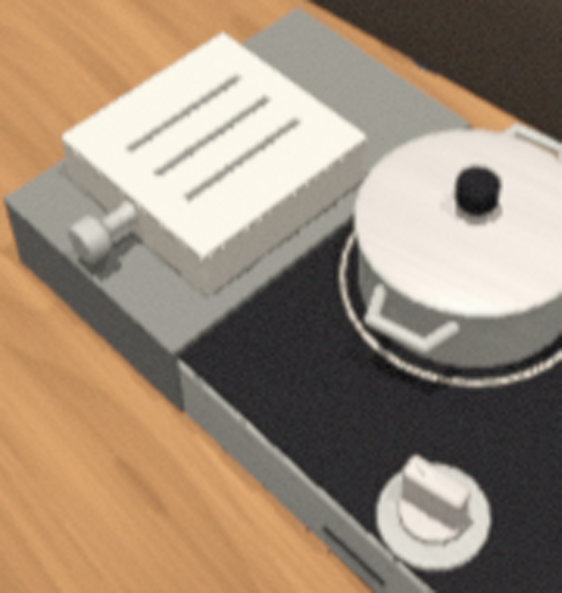

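View pics/d4.png

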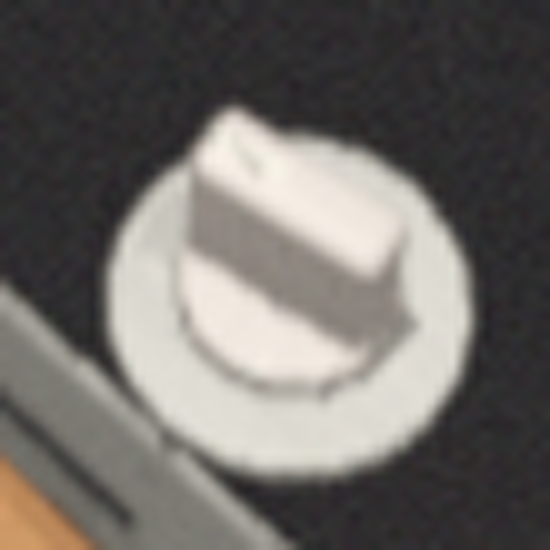

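```bash
python3 -c "
from bench import robot
print(robot.finish_job())"
```

```text
the job is handed in; nothing more can be done
None
```

The job is done and handed in at about 65 s of the 210 s. I opened the cover, plugged all four packs into the four sockets, and shut the cover. Then I turned the dial clockwise to its stop and slid the casserole by its knob onto the triple ring.

What the last checks showed:

- **Packs:** all four collars lay flat on the deck before I shut the cover, and none were left on the counter.
- **Cover:** it lies flat on the deck in the final picture.
- **Dial:** the wrist torque rose to about 1.8 N m while the grip turned a little further, so it is against its stop. The pictures give about 1.38 rad against the 1.40 rad stop, which is within what I can measure there.
- **Casserole:** the first slide stopped about 2 mm short, so I gripped the knob again and nudged it. It now stands about 1 mm from the ring centre, measured in the top view. The side camera reads up to 4 mm differently in this area, so I trusted the top view and the arm's own position.
- **Jar, mug and sugar bowl:** the top view shows them where they started.
- **Arm:** it stands clear and touches nothing.

The highest wrist-force reading I saw was about 65 N, while pressing the second pack home, and nothing was knocked aside that I could see.

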